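# Top up the battery charging dock and lock its keeper

### The arm

A 6-joint arm with a two-finger parallel gripper is mounted at the origin on a cart in front of the work surface, level with it; the furniture and walls round the work are solid. World frame = base frame: x ahead of the robot, y to its left, z up, the work surface at z = 0. Lengths are in m, angles in rad, forces in N, time in s.
With the tool pointing down it reaches from about 0.3 to 0.875 m from the base axis. Payload 6.4 kg.
Tool frame: the origin (TCP) lies between the finger pads; the fingertips stand 22 mm ahead of it and the grasp point (between the pads) lies 3 mm ahead of it; z points along the fingers, y is the line along which they close (so a half turn about z gives the same grasp; the last joint's range is limited). The gripper opens to 85 mm and grips with 20 to 120 N. Pads are 22 mm wide; open, the fingers measure 114 mm over their backs; the gripper's body (76 mm by 85 mm) begins 54 mm behind the grasp point. The pads swing forward as they close: fully open they stand 13 mm farther back than shut.
Start: joints at [0.99, 0.181, 1.607, -0, 1.354, -0.206], TCP at [0.21, 0.535, 0.224] pointing down, gripper open.
Joint ranges: [-2.99, 2.99], [-0.89, 2.07], [0.3, 2.58], [-1.14, 4.28], [0, 2.63], [-3.12, 3.12]. Speed limits (rad/s): [2.57, 2.57, 3.01, 3.14, 3.14, 3.14].

### API

Orientations are given as a unit quaternion [w, x, y, z].
In Python, from bench import ctrl, imaging, workorder gives the robot as it stands.
- The arm moves only by the shell command python3 -m pendant 'ROWS' [OPENING]. ROWS is JSON, a list of rows, each a list of 4 numbers: the shift along the tool's x, y, z in cm, then the turn about the tool's z in degrees. In form: [[dx, dy, dz, roll], ...]. A call has 1 to 12 rows; each row is the pose to reach, as a shift and turn from the pose commanded when the call began, along the tool's axes at that moment; what a row does not reach only later rows make up. A row lasts 1/12 s, in which the tool goes at most 41.7 mm and 7.16 degrees, less where a joint would pass 70% of its speed; a pose out of reach is approached as far as the arm can. A call with a gripper value outside its range is refused whole. OPENING is the opening, from 0 (shut) to 1 (fully open), set as the call begins (- or left out, the last holds). The fingers move at their own pace and stop on an object; the grip force is fixed at half the most. Time passes only in rows, so rows that repeat a pose let the fingers close. It gives the time, the measured TCP pose, the force, the opening and the grip force at its end, in the units of the state.
- ctrl.get_obs(): the state, without advancing time (a new reading comes with each control period).
- imaging.camera(name): name is "scene" or "top"; returns the picture (400x640x3 uint8, red, green, blue); there is no depth.
- imaging.camera_info(name): a dict with "K" (3x3 intrinsics, pixels), "T" (4x4, takes a point from camera to world coordinates). Camera axes: x right, y up, looking along -z (the intrinsics and any distortion apply to the point x, -y, -z); pixel columns grow to the right and rows downward; lengths in m; the calibration is good to about 2 mm. A picture is of the moment at which its call begins. camera_info takes no time and is no camera call.
- workorder.hand_in(): hands the job in; it is judged then, once.
The state is a dict: "time_s": time; "q": joint angles; "dq": joint speeds; "joint_efforts": joint torques, N m; "eef_pos": TCP position; "eef_rot": TCP orientation; "wrist_force": force on the tool from outside, world axes, zero at the start; "torque": the same for the moment, N m; "opening": opening from 0.0 (shut) to 1.0 (fully open); "grasp_force": force on a finger pad.
Only numpy, scipy, OpenCV 4.12 (cv2) and the standard library are available. Lean on these libraries where they do the work, as an engineer would, in place of code of your own. Each camera call takes 0.05 s, during which the arm holds its last target. There are 200 camera calls.

### The job

Find the empty bays of the battery charging dock and put one of the spare packs into each, label up, leads pointing up the slope, flat on the bay floor and down against the front lip, without disturbing the packs that are already charging. Then swing the keeper down fully shut over the packs and lock it: push the loose red-handled lock pin from the outside through the clevis and the keeper's lug until its handle meets the clevis. Leave the tools and bottles round about where they are.

Things in the scene. Friction and masses are not known exactly. Their poses are not given: they have to be found in the camera images.
- dock: charging dock, fixed to the bench: a grey panel 376 mm wide, sloping up to the back at 30 degrees from level, low edge towards the robot, with five bays side by side. Origin on the bench under its middle; x to its back, y to its left seen from the robot, z up. 176 mm deep, fixed parts up to 0.15 m high
- bay_1 (a point): bay 1 of 5 (1 is leftmost, 64 mm apart): where a seated pack's origin lies. Axes: x up the slope, y left, z square out of the panel (30 degrees from vertical, towards the robot). Floor pad at z = 0; the plain end of a seated pack lies against the face of a 14 mm high front lip at x = -56 mm
- bay_2 (a point): bay 2 of 5 (1 is leftmost, 64 mm apart): where a seated pack's origin lies. Axes: x up the slope, y left, z square out of the panel (30 degrees from vertical, towards the robot). Each bay has corner guides 12 mm high and 42 mm apart in y, at x = -56 to -40 and -1 to +17 mm; between them both sides are open to the floor for the fingers
- bay_3 (a point): bay 3 of 5 (1 is leftmost, 64 mm apart): where a seated pack's origin lies. Axes: x up the slope, y left, z square out of the panel (30 degrees from vertical, towards the robot). Packs in neighbouring bays are 28 mm apart. Nothing stands over the bays while the keeper is open; it hinges along the upper edge
- bay_4 (a point): bay 4 of 5 (1 is leftmost, 64 mm apart): where a seated pack's origin lies. Axes: x up the slope, y left, z square out of the panel (30 degrees from vertical, towards the robot). Shape as the others
- bay_5 (a point): bay 5 of 5 (1 is leftmost, 64 mm apart): where a seated pack's origin lies. Axes: x up the slope, y left, z square out of the panel (30 degrees from vertical, towards the robot). Shape as the others
- docked_1: already charging in one of the bays: blue battery pack, yellow label, 0.14 kg: rigid body 71 x 36 x 19 mm, plus 42 mm of leads and yellow plug past one end (do not grip). Origin on the underside, 56 mm from the plain end and 15 mm from the lead end of the rigid body (its middle is at x = -20.5 mm); x points to the leads, y across the width, z up out of the label
- docked_2: already charging in one of the bays: battery pack, size and axes as docked_1
- docked_3: already charging in one of the bays: battery pack, size and axes as docked_1
- spare_a: spare, lying label up on the bench: blue battery pack, yellow label, 0.14 kg: rigid body 71 x 36 x 19 mm, plus 42 mm of leads and yellow plug past one end (do not grip). Origin on the underside, 56 mm from the plain end and 15 mm from the lead end of the rigid body (its middle is at x = -20.5 mm); x points to the leads, y across the width, z up out of the label
- spare_b: spare, lying label up on the bench: battery pack, size and axes as docked_1
- spare_c: spare, lying label up on the bench: battery pack, size and axes as docked_1
- keeper (a joint): hinge of the keeper, a bail with two yellow arms and a steel cross-bar over all five bays: 0 = shut on its stop (bar across the packs, clear of them by 5 to 8 mm), 1.9 to 2.5 rad = open at the start, standing up over the back of the dock. Stays where it is left (0.2 N m of friction)
- keeper_bar (a point): middle of the keeper's cross-bar: bare round steel, 12 mm diameter, along the dock's y for 50 mm either side (17 mm rubber sleeves beyond). The hinge axis runs along y through x = 67, z = 33 mm in bay 3's axes; at joint value q the bar's middle lies from there at x = -80 cos q, z = +80 sin q mm
- clevis_mouth (a point): centre of the outer mouth of the clevis hole at the dock's right-hand end; axes as the bays. The 16 mm hole runs level along +y from here through outer ear, keeper's lug and inner ear (8 mm each, 4 mm gaps, 32 mm in all); they line up only with the keeper shut. The ears rise 22 mm above the hole's centre
- lock_pin: loose lock pin lying flat: flat red handle 40 x 26 x 12 mm, then a round steel shank, 12 mm diameter, 52 mm long with a tapered tip, 60 g. Origin under the shoulder where handle meets shank; x along the shank to its tip, z up; the handle spans x = -40 to 0 mm, the axis is 6 mm above the underside
- pin_shoulder (a point): point on the lock pin's axis at the shoulder (front face of the handle)
- side_cutters: bystander: red-handled side cutters, 44 x 122 x 11 mm, lying flat, long axis along y, origin under the middle
- driver: bystander: red precision screwdriver, 12 x 136 x 12 mm, long axis along y, origin under the middle
- meter: bystander: yellow multimeter, 140 x 68 x 43 mm, long axis along x, origin under the middle
- flux_bottle: bystander: small white bottle with a red nozzle, 34 mm diameter, 104 mm tall, origin under the middle
- glue_bottle: bystander: small white bottle with a black nozzle, 26 mm diameter, 85 mm tall, origin under the middle
- phone: bystander: phone, 142 x 71 x 8 mm, long axis along x, origin under the middle
- tape_roll: bystander: yellow tape roll, 61 mm diameter, 18 mm tall, origin under the middle
Mind the look-alikes: they are no part of the job. What is shaped like the spare_a but orange is not meant.

How it is judged:
By the outcome, as a careful person would: the job done as asked, in the order asked, and still so for the second after the job is handed in, with the robot touching nothing.
It also fails if it takes over 72 s, if anything falls off the work surface, if the arm or the gripper's body presses on something with over 40 N, if the wrist force passes 120 N, or if a joint passes its speed limit or range.

## Working session

There is one attempt and no reset: what is moved stays moved. The work goes in short steps, Python scripts to look and compute and a shell command to move; the robot and the scene stay as the last step left them, time stands still between calls to the robot, and variables do not carry over. Pictures are saved under pics/ and viewed, at most 10 in all, crops included, and the job is handed in when it is done.

```bash
mkdir -p pics; ls
python3 - <<'E'
from bench import ctrl, imaging
import cv2, numpy as np
o=ctrl.get_obs(); print(o)
for n in("scene","top"):
    im=imaging.camera(n); i=imaging.camera_info(n); print(n,i)
    cv2.imwrite(f"pics/{n}0.png",cv2.resize(im[:,:,::-1],(800,500),interpolation=cv2.INTER_CUBIC)); cv2.imwrite(f"{n}0_raw.png",im[:,:,::-1])
E
```

```text
pics
{'time_s': 0.0, 'q': array([ 9.89709210e-01,  1.81558117e-01,  1.60799703e+00, -3.19714777e-05,
        1.35375522e+00, -2.06272568e-01]), 'dq': array([ 0.00080989, -0.00062787, -0.00110896, -0.00042971, -0.00127252,
        0.00117731]), 'joint_efforts': array([-4.98757236e-04, -4.44857633e+01, -3.51338446e+01, -2.89562749e-04,
        8.82898428e-03, -1.82126553e-05]), 'eef_pos': array([0.21017875, 0.53462119, 0.22347984]), 'eef_rot': array([-3.15035672e-04,  1.86308732e-01,  9.82490875e-01, -7.99147216e-04]), 'wrist_force': array([-1.0110022 ,  0.93701561,  0.34167693]), 'torque': array([-0.05947756,  0.00899184,  0.00704362]), 'grasp_force': 0.0, 'opening': 1.0009760444436135}
scene {'K': array([[366.46993101,   0.        , 326.3618262 ],
       [  0.        , 366.46993101, 197.69765898],
       [  0.        ,   0.        ,   1.        ]]), 'T': array([[ 0.61400144,  0.34337946, -0.71069879, -0.40878894],
       [-0.78930161,  0.26971714, -0.55159373, -0.7591477 ],
       [ 0.00228169,  0.89963504,  0.43663667,  0.66702809],
       [ 0.        ,  0.        ,  0.        ,  1.        ]])}
top {'K': array([[452.81597892,   0.        , 319.91606582],
       [  0.        , 452.81597892, 200.19377701],
       [  0.        ,   0.        ,   1.        ]]), 'T': array([[ 0.06346546,  0.97409817, -0.21703659,  0.17560021],
       [-0.99797287,  0.06297438, -0.00918548, -0.06181175],
       [ 0.00472018,  0.21717959,  0.97612025,  1.66570578],
       [ 0.        ,  0.        ,  0.        ,  1.        ]])}
```

View pics/top0.png

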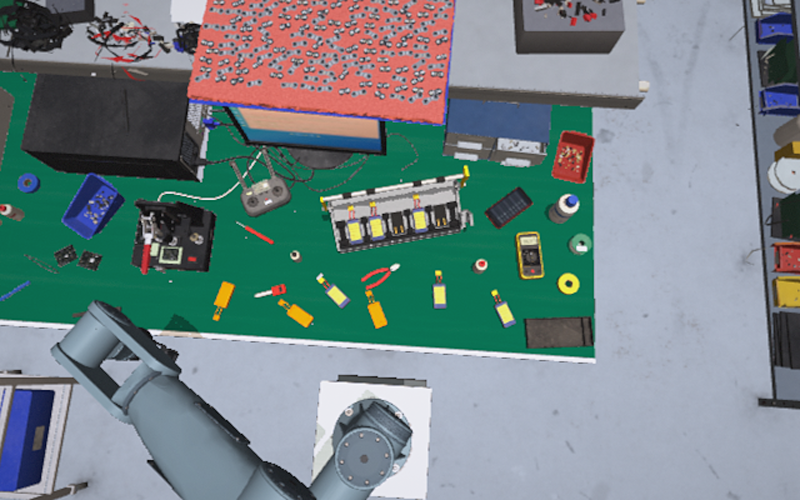

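View pics/scene0.png

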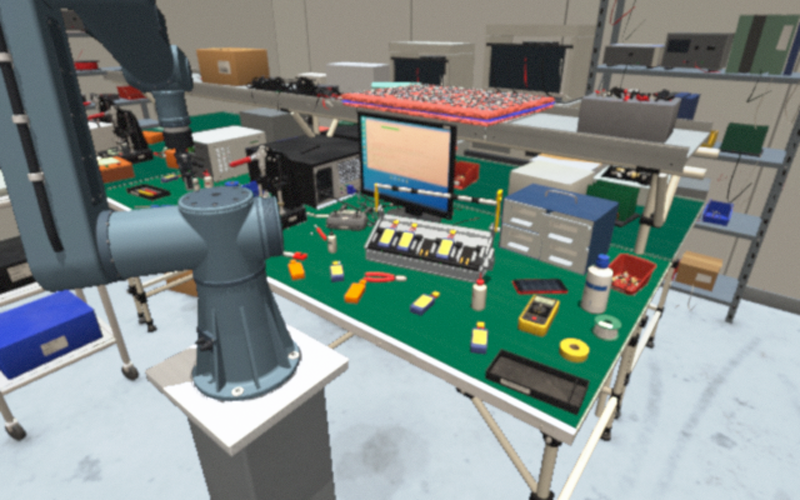

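The top view shows packs in bays 1, 2 and 4 (800 px: 354, 375 and 419, y≈225). Bays 3 and 5 are empty (398 and 441). The spares are at (333,290), (439,289) and (502,309), and the pin is at (270,292). Next I'll zoom in.

```bash
cat > h.py <<'E'
import numpy as np, cv2
from scipy.spatial.transform import Rotation as R
from bench import ctrl, imaging
def ray(n,u,v):
    i=imaging.camera_info(n);K,T=i["K"],i["T"]
    d=np.array([(u-K[0,2])/K[0,0],-(v-K[1,2])/K[1,1],-1.]);return T[:3,3],T[:3,:3]@d
def px(n,u,v,z):
    o,d=ray(n,u,v);return o+d*(z-o[2])/d[2]
def proj(n,P):
    i=imaging.camera_info(n);K,T=i["K"],i["T"]
    c=T[:3,:3].T@(np.asarray(P,float)-T[:3,3]);return np.array([K[0,2]+K[0,0]*c[0]/-c[2],K[1,2]+K[1,1]*c[1]/c[2]])
E
python3 - <<'E'
import cv2
im=cv2.imread("top0_raw.png")
cv2.imwrite("pics/c1.png",cv2.resize(im[130:275,165:425],None,fx=3,fy=3,interpolation=cv2.INTER_CUBIC))
E
```

```text
(no output)
```

View pics/c1.png

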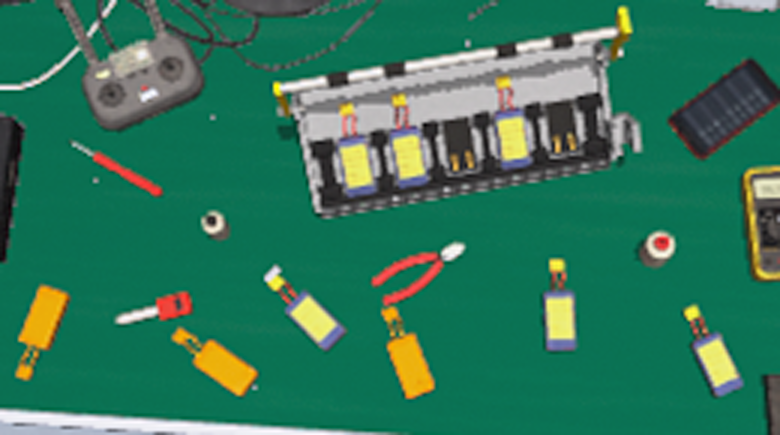

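The zoom shows the handle of the lock pin at crop (175,305), with its shank pointing left to (118,319). I'll use the two right-hand spares at crop (561,320) and (716,362). Bays 3 and 5 are confirmed empty. Next I'll measure the labels, pin and keeper bar.

Run:
```python
from h import *
def blobs(im,m,mn=4):
    n,l,s,c=cv2.connectedComponentsWithStats(m.astype(np.uint8),connectivity=4)
    out=[]
    for k in range(1,n):
        if s[k,4]<mn: continue
        ys,xs=np.nonzero(l==k); cov=np.cov(np.c_[xs,ys].T) if len(xs)>2 else np.eye(2)
        w,v=np.linalg.eigh(cov); out.append((c[k].round(2).tolist(),int(s[k,4]),v[:,1].round(2).tolist(),np.sqrt(12*w[::-1].clip(0)).round(1).tolist()))
    return out
for n,(x0,x1,y0,y1) in {"top":(165,460,130,290),"scene":(220,420,140,290)}.items():
    im=cv2.imread(n+"0_raw.png"); h=cv2.cvtColor(im,cv2.COLOR_BGR2HSV).astype(int)
    H,S,V=h[...,0],h[...,1],h[...,2]; roi=np.zeros(H.shape,bool); roi[y0:y1,x0:x1]=1
    yel=(H>=20)&(H<=36)&(S>60)&(V>120)&roi
    blu=(H>=105)&(H<=135)&(S>55)&(V>60)&roi
    red=((H<=6)|(H>=172))&(S>130)&(V>100)&roi
    print(n,"yellow");[print(b) for b in blobs(im,yel)]
    print(n,"yel+blue");[print(b) for b in blobs(im,yel|blu,30)]
    print(n,"red");[print(b) for b in blobs(im,red)]
s=cv2.imread("scene0_raw.png")[140:285,210:410]
cv2.imwrite("pics/c2.png",cv2.resize(s,None,fx=4,fy=4,interpolation=cv2.INTER_CUBIC))
```

```text
top yellow
([372.48, 136.74], 31, [0.19, 0.98], [8.8, 3.6])
([332.11, 156.58], 19, [-0.98, 0.22], [4.9, 3.8])
([256.92, 159.33], 12, [0.02, 1.0], [4.7, 2.7])
([297.59, 162.76], 17, [-0.97, 0.26], [4.8, 3.9])
([280.05, 165.79], 19, [-0.89, 0.46], [5.4, 3.7])
([335.4, 175.76], 115, [0.13, 0.99], [13.3, 8.7])
([300.84, 181.66], 113, [0.18, 0.98], [13.2, 8.6])
([350.4, 176.2], 5, [0.32, 0.95], [3.0, 1.7])
([355.4, 178.2], 5, [0.32, 0.95], [3.0, 1.7])
([283.41, 184.74], 117, [0.17, 0.99], [13.4, 8.8])
([321.5, 184.5], 4, [0.0, 1.0], [2.0, 2.0])
([316.5, 185.5], 4, [0.0, 1.0], [2.0, 2.0])
([423.09, 204.6], 221, [0.16, 0.99], [45.0, 24.8])
([426.5, 189.0], 4, [1.0, 0.0], [4.5, 0.0])
([350.0, 217.9], 20, [1.0, 0.0], [5.0, 4.3])
([453.1, 226.6], 168, [0.15, 0.99], [16.0, 12.9])
([256.63, 223.95], 19, [-0.97, 0.23], [4.8, 4.0])
([178.57, 235.78], 176, [-0.37, 0.93], [21.3, 8.6])
([269.24, 235.76], 114, [-0.71, -0.71], [13.5, 8.5])
([351.25, 235.75], 118, [0.11, 0.99], [13.4, 8.9])
([294.65, 234.41], 17, [-0.12, 0.99], [5.8, 3.4])
([395.19, 234.14], 21, [-1.0, -0.04], [5.0, 4.3])
([226.35, 242.
[... 3197 characters left out ...]
82], 34, [-0.98, 0.2], [9.3, 3.8])
([283.5, 232.22], 88, [-0.77, 0.63], [12.4, 7.1])
([338.19, 240.41], 88, [-0.93, 0.37], [12.2, 7.2])
([333.83, 247.44], 54, [-0.98, -0.18], [11.5, 5.4])
([417.36, 256.32], 56, [-0.02, 1.0], [13.7, 4.4])
([383.32, 269.01], 122, [-0.98, -0.2], [11.3, 10.7])
([382.19, 278.34], 68, [-0.99, -0.11], [11.6, 5.9])
scene red
([365.12, 141.0], 8, [-0.73, 0.68], [5.0, 2.0])
([372.76, 144.43], 107, [-0.87, 0.49], [17.2, 6.8])
([257.0, 186.96], 26, [0.58, 0.81], [11.1, 2.4])
([239.34, 204.62], 47, [-1.0, -0.01], [9.4, 5.0])
([303.05, 221.46], 144, [-1.0, -0.04], [22.0, 7.3])
([383.64, 224.61], 28, [-0.2, 0.98], [6.3, 4.9])
([416.7, 233.5], 10, [-1.0, -0.06], [6.1, 1.8])
```

View pics/c2.png

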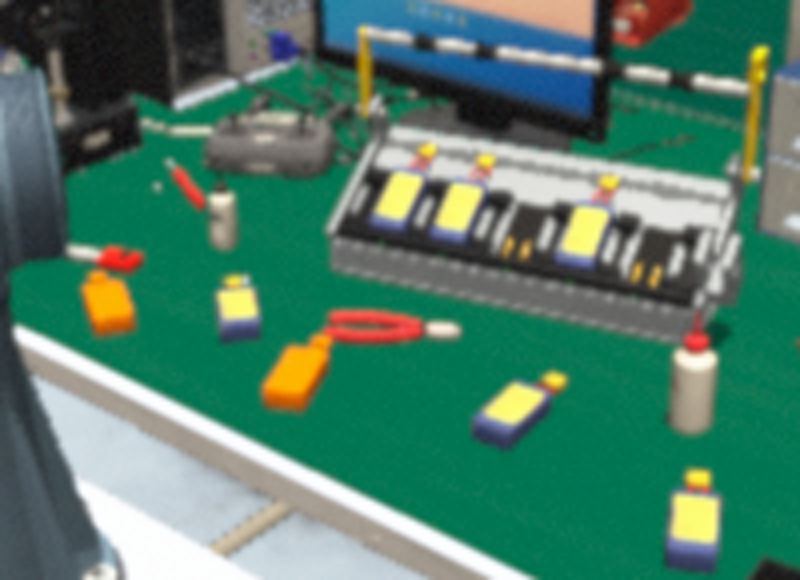

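The scene crop agrees: bays 3 and 5 are empty, the keeper is standing up, and the flux bottle is in front and to the right of the dock. Now I'll fit the poses.

```bash
cat >> h.py <<'E'
def dockR(psi): # bay axes in world
    return R.from_euler('z',psi).as_matrix()@R.from_euler('y',-np.pi/6).as_matrix()
E
python3 - <<'E'
from h import *
from scipy.optimize import least_squares
L=np.array([-20.5,0,19])/1000
obs={1:((283.41,184.74),(309.14,188.23)),2:((300.84,181.66),(324.06,191.04)),4:((335.40,175.76),(355.7,197.2))}
def bay(p,k): return p[:3]+dockR(p[3])@[0,.064*(3-k),0]
def f(p):
    r=[]
    for k,(a,b) in obs.items():
        P=bay(p,k)+dockR(p[3])@L
        r+=list(proj("top",P)-a)+list(proj("scene",P)-b)
    return r
s=least_squares(f,[.65,-.05,.06,-.15]); p=s.x
print("bay3",p[:3].round(4),"yaw",np.degrees(p[3]).round(2),"res",np.round(s.fun,2)); np.save("dock.npy",p)
for k in(1,3,5):print(k,bay(p,k).round(4))
Rd=dockR(p[3])
# keeper q from arm-top yellow knobs in both images: triangulate bar ends
for q in (1.9,2.1,2.3,2.5):
    for y in (.188,-.188):
        P=p[:3]+Rd@[.067-.08*np.cos(q),y,.033+.08*np.sin(q)]; print(q,y,P.round(3),proj("top",P).round(1),proj("scene",P).round(1))
for nm,a,b in(("L",(269.24,235.76),(268.78,214.3)),("M",(351.25,235.75),(338.19,240.41)),("Rr",(403.84,250.34),(383.32,269.01))):
    print(nm,px("top",*a,.019).round(4),px("scene",*b,.019).round(4))
# yaw from plug->label
for nm,a,b in(("M",(351.25,235.75),(350,217.9)),("Rr",(403.84,250.34),(395.19,234.14))):
    A=px("top",*a,.019);B=px("top",*b,.012);print(nm,"leads yaw",np.degrees(np.arctan2(*(B-A)[[1,0]])),np.linalg.norm((B-A)[:2]))
for nm,v in(("M",(-.11,-.99)),("Rr",(-.42,-.91))):
    a={"M":(351.25,235.75),"Rr":(403.84,250.34)}[nm];A=px("top",*a,.019);B=px("top",a[0]+10*v[0],a[1]+10*v[1],.019);print("axis yaw",np.degrees(np.arctan2(*(B-A)[[1,0]])))
print("pin handle",px("top",222.49,231.62,.012),px("scene",239.34,204.62,.012),"tip",px("top",165+117/3,130+320/3,.006))
print("flux noz",px("top",385.12,210.41,.1),"shelf edge z.5",px("top",256,90,.5),px("top",350,98,.5))
print("clevis",px("top",165+628/3,130+135/3,.12))
E
```

```text
bay3 [ 0.6339 -0.0283  0.0712] yaw 13.82 res [-0.25  0.13  0.26 -0.01 -0.25  0.21  0.33  0.03 -0.11  0.14  0.21 -0.13]
1 [0.6033 0.096  0.0712]
3 [ 0.6339 -0.0283  0.0712]
5 [ 0.6645 -0.1526  0.0712]
1.9 0.188 [0.614 0.161 0.212] [259.9 162.7] [301.1 149.2]
1.9 -0.188 [ 0.704 -0.205  0.212] [369.9 144. ] [395.5 163.2]
2.1 0.188 [0.63  0.164 0.213] [259.2 158.1] [303.  147.6]
2.1 -0.188 [ 0.72  -0.201  0.213] [369.  139.5] [396.7 161.3]
2.3 0.188 [0.645 0.168 0.212] [258.5 153.8] [304.8 146.9]
2.3 -0.188 [ 0.735 -0.197  0.212] [368.  135.3] [397.8 160.4]
2.5 0.188 [0.66  0.172 0.207] [258.1 150. ] [306.6 147. ]
2.5 -0.188 [ 0.75  -0.193  0.207] [367.  131.7] [398.7 160.3]
L [0.3967 0.1303 0.019 ] [0.4033 0.1407 0.019 ]
M [ 0.416  -0.1693  0.019 ] [ 0.4177 -0.1671  0.019 ]
Rr [ 0.3749 -0.363   0.019 ] [ 0.3749 -0.3601  0.019 ]
M leads yaw 6.275189459527532 0.06774348566881792
Rr leads yaw 28.627331289624273 0.06663935159949125
axis yaw 9.08625956268913
axis yaw 26.51054920987874
pin handle [0.40189946 0.30408508 0.012     ] [0.39657917 0.29935529 0.012     ] tip [0.37968817 0.37126311 0.006     ]
flux noz [ 0.50172607 -0.27892201  0.1       ] shelf edge z.5 [0.73720594 0.14683984 0.5       ] [ 0.7303997 -0.1157769  0.5      ]
clevis [ 0.62297937 -0.23386198  0.12      ]
```

```bash
cat >> h.py <<'E'
def go(x,y,z,yaw=None):
    "print row to world TCP x,y,z and tool-x yaw (deg)"
    o=ctrl.get_obs();w,a,b,c=o["eef_rot"];M=R.from_quat([a,b,c,w]).as_matrix()
    d=M.T@(np.array([x,y,z])-o["eef_pos"])*100
    y0=np.degrees(np.arctan2(M[1,0],M[0,0])); r=0 if yaw is None else -((yaw-y0+180)%360-180)
    print("row",d.round(2),round(r,1),"| pos",o["eef_pos"].round(4),"yaw",round(y0,1),"rows>=",int(np.ceil(max(np.linalg.norm(d)/4.17,abs(r)/7.16))))
E
python3 -c "
from h import *
go(.370,-.364,.10,207.5)
import numpy as np
from scipy.optimize import least_squares
a,b=np.array([445,122])*.8,np.array([522,121])*.8
print(least_squares(lambda P:list(proj('top',P)-a)+list(proj('scene',P)-b),[.7,-.1,.5]))
" | head -8
```

```text
row [-47.77 -77.76  12.46] -49.0 | pos [0.2102 0.5347 0.2236] yaw 158.5 rows>= 23
     message: `ftol` termination condition is satisfied.
     success: True
      status: 2
         fun: [ 1.074e+01 -5.902e+00 -1.390e+01  3.108e+00]
           x: [ 7.951e-01 -1.688e-01  4.137e-01]
        cost: 176.4600902982217
         jac: [[ 1.370e+01 -3.337e+02  3.529e+01]
```

```bash
python3 -m pendant '[[-40,-36,2,-49],[-40,-36,2,-49],[-40,-36,2,-49],[-40,-36,2,-49],[-40,-36,2,-49],[-40,-36,2,-49],[-40,-36,2,-49],[-40,-36,2,-49],[-40,-36,2,-49],[-40,-36,2,-49],[-40,-36,2,-49],[-40,-36,2,-49]]' 0.75; python3 -c "
from h import *
go(.370,-.364,.06,207.5)"
```

```text
time_s: 1.1
eef_pos: [0.4196, 0.1155, 0.207]
eef_rot: [0.0, -0.238, 0.971, 0.0]
wrist_force: [0.9, -0.2, 1.2]
opening: 0.746
grasp_force: 0.0
row [ 26.56 -40.23  14.69] 0.0 | pos [0.4196 0.1155 0.207 ] yaw -152.5 rows>= 13
```

```bash
python3 -m pendant '[[26.5,-40.2,14.7,0],[26.5,-40.2,14.7,0],[26.5,-40.2,14.7,0],[26.5,-40.2,14.7,0],[26.5,-40.2,14.7,0],[26.5,-40.2,14.7,0],[26.5,-40.2,14.7,0],[26.5,-40.2,14.7,0],[26.5,-40.2,14.7,0],[26.5,-40.2,14.7,0],[26.5,-40.2,14.7,0],[26.5,-40.2,14.7,0]]'; python3 -m pendant '[[0,0,0,0],[0,0,0,0]]'
python3 - <<'E'
from h import *
go(.370,-.364,.022,207.5)
c=[imaging.camera(n)[:,:,::-1] for n in("top","scene")]
a=cv2.resize(c[0][205:285,345:465],None,fx=4,fy=4,interpolation=cv2.INTER_CUBIC);b=cv2.resize(c[1][200:300,330:430],None,fx=3.2,fy=3.2,interpolation=cv2.INTER_CUBIC)
cv2.imwrite("pics/c3.png",np.hstack([a,b]))
E
```

```text
time_s: 2.1
eef_pos: [0.3696, -0.36, 0.0601]
eef_rot: [-0.0, -0.238, 0.971, 0.0]
wrist_force: [0.3, 0.0, 0.5]
opening: 0.751
grasp_force: 0.0
time_s: 2.27
eef_pos: [0.3693, -0.3593, 0.0596]
eef_rot: [-0.0, -0.236, 0.972, 0.001]
wrist_force: [-0.2, 0.5, 0.2]
opening: 0.75
grasp_force: 0.0
row [ 0.15 -0.46  3.76] -0.2 | pos [ 0.3693 -0.3593  0.0596] yaw -152.7 rows>= 1
```

View pics/c3.png

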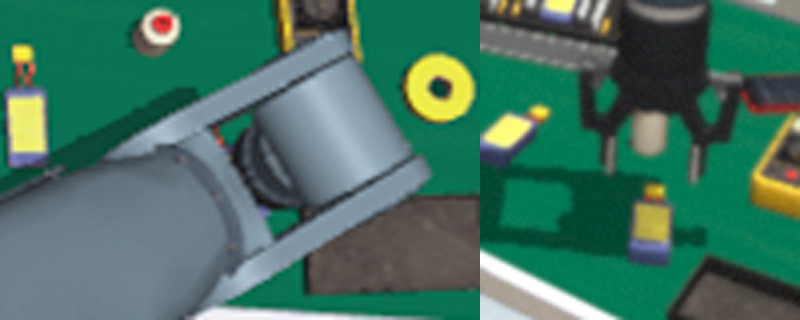

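The scene half of the picture shows the fingers at (610,170) and (693,175), straddling the pack at (652,235). I'll descend and grip.

```bash
python3 -m pendant '[[0.1,-0.45,2.5,0],[0.1,-0.45,3.7,0],[0.1,-0.45,3.7,0]]'; python3 -m pendant '[[0,0,0,0],[0,0,0,0],[0,0,0,0],[0,0,0,0],[0,0,0,0],[0,0,0,0]]' 0.2;  python3 -m pendant '[[0,0,-4,0],[0,0,-8,0],[0,0,-12,0],[0,0,-12.5,0]]'; python3 -c "
from h import *
p=np.load('dock.npy');Rd=dockR(p[3])
for k in(3,5):
    b=p[:3]+Rd@[-.0265,.064*(3-k),0]; print(k,'floor under grip',b.round(4))
b=p[:3]+Rd@[-.0265+.005,.064*(-2),0]
go(b[0],b[1],.18,193.8)"
```

```text
time_s: 2.62
eef_pos: [0.3707, -0.3594, 0.0219]
eef_rot: [-0.001, -0.239, 0.971, 0.002]
wrist_force: [-0.6, 0.3, 0.4]
opening: 0.751
grasp_force: 0.0
time_s: 3.12
eef_pos: [0.3719, -0.3629, 0.0246]
eef_rot: [0.0, -0.238, 0.971, -0.0]
wrist_force: [0.2, -0.5, -0.7]
opening: 0.202
grasp_force: 0.0
time_s: 3.45
eef_pos: [0.3742, -0.3665, 0.1567]
eef_rot: [0.002, -0.238, 0.971, -0.006]
wrist_force: [1.3, -1.0, 1.2]
opening: 0.2
grasp_force: 0.0
3 floor under grip [ 0.6116 -0.0338  0.0579]
5 floor under grip [ 0.6422 -0.1581  0.0579]
row [-33.82   5.97  -2.36] 13.7 | pos [ 0.3742 -0.3665  0.1567] yaw -152.5 rows>= 9
```

Run:
```python
from h import *
c=[imaging.camera(n)[:,:,::-1] for n in("top","scene")]
a=cv2.resize(c[0][205:285,345:465],None,fx=4,fy=4,interpolation=cv2.INTER_CUBIC);b=cv2.resize(c[1][200:300,330:430],None,fx=3.2,fy=3.2,interpolation=cv2.INTER_CUBIC)
cv2.imwrite("pics/c4.png",np.hstack([a,b]))
```

```text
(no output)
```

View pics/c4.png

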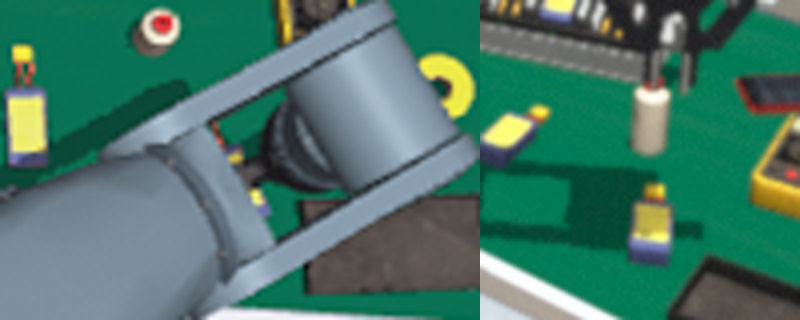

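Run:
```python
from h import *
T=np.array([.3693,-.3593]); yd=np.array([np.cos(np.radians(117.5)),np.sin(np.radians(117.5))])
for z in(.03,.044,.06):
    A=px("scene",370.6,253.75,z);B=px("scene",396.6,255.6,z);print(z,A.round(3),B.round(3),((A+B)/2).round(3),np.linalg.norm(A-B).round(3))
for s in(1,-1):
  for z in (.038,.044,.06):print(proj("scene",[*(T+s*yd*.0319),z]).round(1))
print(proj("scene",[.375,-.3615,.019]))
```

```text
0.03 [ 0.404 -0.298  0.03 ] [ 0.444 -0.365  0.03 ] [ 0.424 -0.332  0.03 ] 0.078
0.044 [ 0.386 -0.309  0.044] [ 0.425 -0.374  0.044] [ 0.406 -0.341  0.044] 0.076
0.06 [ 0.366 -0.32   0.06 ] [ 0.404 -0.384  0.06 ] [ 0.385 -0.352  0.06 ] 0.074
[371.4 263.2]
[371.5 261.5]
[371.8 256.9]
[393.9 265.7]
[394.  263.9]
[394.5 259.3]
[383.75578768 269.1696312 ]
```

Run:
```python
from h import *
print(ctrl.get_obs()["eef_pos"])
T=np.array([.3742,-.3665]); yd=np.array([np.cos(np.radians(117.5)),np.sin(np.radians(117.5))])
for z in (.11,.13,.15,.17):print(z,proj("scene",[*(T+yd*.0085),z]).round(1),proj("scene",[*(T-yd*.0085),z]).round(1))
im=imaging.camera("scene")[:,:,::-1]
cv2.imwrite("pics/c5.png",cv2.resize(im[165:265,320:445],None,fx=6,fy=6,interpolation=cv2.INTER_CUBIC))
```

```text
[ 0.37279633 -0.36442101  0.15194972]
0.11 [384.4 243. ] [390.6 243.6]
0.13 [384.9 236.8] [391.2 237.4]
0.15 [385.5 230.6] [391.8 231.2]
0.17 [386.  224.2] [392.4 224.8]
```

View pics/c5.png

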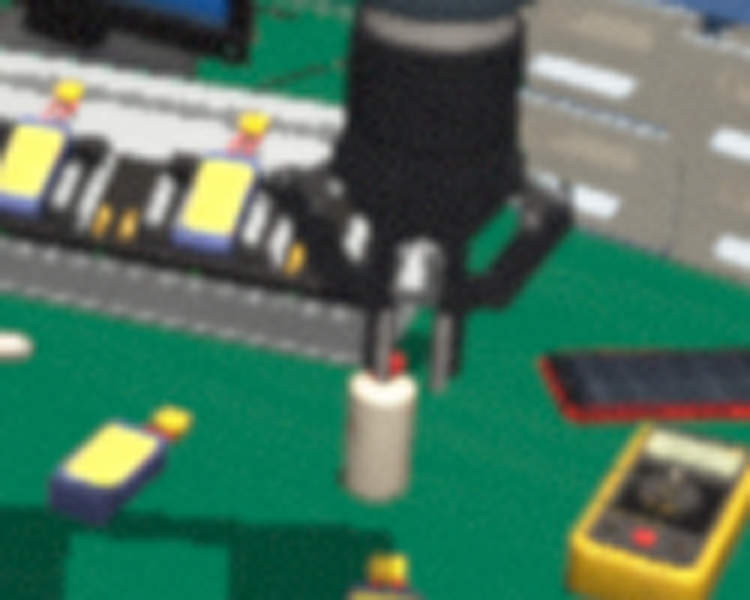

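The fingertips appear at raw (384,228) and (393,230). That puts them about 22 mm higher than I assumed, so the fingers closed above the pack. I'll go lower in small steps while watching the force.

```bash
python3 -m pendant '[[0,0,4,0],[0,0,8,0],[0,0,12,0],[0,0,13,0],[0,0,13,0]]' 0.65; python3 -m pendant '[[0,0,0.3,0],[0,0,0.5,0],[0,0,0.5,0]]'; python3 -m pendant '[[0,0,0.2,0],[0,0,0.4,0],[0,0,0.4,0]]'
```

```text
time_s: 4.02
eef_pos: [0.3689, -0.3585, 0.0143]
eef_rot: [-0.002, -0.238, 0.971, 0.005]
wrist_force: [0.6, 0.8, 0.2]
opening: 0.648
grasp_force: 0.0
time_s: 4.27
eef_pos: [0.3726, -0.364, 0.0158]
eef_rot: [0.001, -0.238, 0.971, -0.002]
wrist_force: [0.1, 0.3, -0.3]
opening: 0.647
grasp_force: 0.0
time_s: 4.52
eef_pos: [0.3719, -0.363, 0.0107]
eef_rot: [0.0, -0.238, 0.971, -0.001]
wrist_force: [-1.5, 0.2, -0.2]
opening: 0.648
grasp_force: 0.0
```

```bash
python3 -m pendant '[[0,0,0,0],[0,0,0,0],[0,0,0,0],[0,0,0,0],[0,0,0,0],[0,0,0,0]]' 0.2
```

```text
time_s: 5.02
eef_pos: [0.3744, -0.3675, 0.0137]
eef_rot: [0.002, -0.238, 0.971, -0.005]
wrist_force: [2.6, -4.3, 14.6]
opening: 0.201
grasp_force: 18.3
```

```bash
python3 -m pendant '[[0,0,-3,0],[0,4,-3,0],[0,8,-3,0],[0,8,-0.5,0],[0,8,-0.3,0]]'; python3 -m pendant '[[0,0,0.2,0],[0,0,0.3,0],[0,0,0.3,0]]';python3 -m pendant '[[0,0,0.2,0],[0,0,0.4,0],[0,0,0.4,0]]';python3 - <<'E'
from h import *
im=imaging.camera("scene")[:,:,::-1];tp=imaging.camera("top")[:,:,::-1]
h=cv2.cvtColor(im,cv2.COLOR_BGR2HSV).astype(int);m=((h[...,0]>=20)&(h[...,0]<=36)&(h[...,1]>60)&(h[...,2]>120))
m[:, :360]=0;m[:255]=0;m[:,405:]=0
n,l,s,c=cv2.connectedComponentsWithStats(m.astype(np.uint8));print(c[1:],s[1:,4])
b=cv2.resize(im[195:295,330:430],None,fx=4,fy=4,interpolation=cv2.INTER_CUBIC)
cv2.imwrite("pics/c6.png",b);print(ctrl.get_obs()["eef_pos"])
E
```

```text
time_s: 5.43
eef_pos: [0.333, -0.2886, 0.0117]
eef_rot: [-0.0, -0.238, 0.971, 0.001]
wrist_force: [-0.2, 0.2, 0.9]
opening: 0.199
grasp_force: 0.0
time_s: 5.68
eef_pos: [0.3354, -0.2932, 0.0104]
eef_rot: [0.0, -0.238, 0.971, -0.0]
wrist_force: [0.6, -0.5, -0.6]
opening: 0.2
grasp_force: 0.0
time_s: 5.93
eef_pos: [0.3348, -0.292, 0.0058]
eef_rot: [-0.0, -0.238, 0.971, 0.0]
wrist_force: [-0.6, -0.5, -0.1]
opening: 0.2
grasp_force: 0.0
[[381.45454545 258.81818182]
 [380.27272727 268.91735537]] [ 22 121]
[ 0.33468352 -0.29179098  0.00592996]
```

View pics/c6.png

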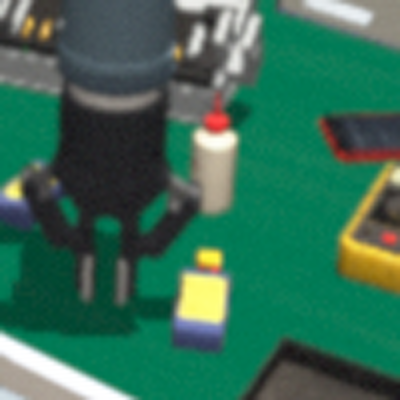

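```bash
python3 - <<'E'
from h import *
T=np.array([.3348,-.292]); yd=np.array([np.cos(np.radians(117.5)),np.sin(np.radians(117.5))])
for z in (-.016,.006,.01,.015,.02):print(z,[proj("scene",[*(T+s*yd*.0125),z]).round(1).tolist() for s in(1,-1)])
im=imaging.camera("top")[:,:,::-1];h=cv2.cvtColor(im,cv2.COLOR_BGR2HSV).astype(int);m=((h[...,0]>=20)&(h[...,0]<=36)&(h[...,1]>60)&(h[...,2]>120))
m[:, :375]=0;m[:222]=0;m[:,425:]=0
n,l,s,c=cv2.connectedComponentsWithStats(m.astype(np.uint8),connectivity=4);print(c[1:],s[1:,4])
k=1+np.argmax(s[1:,4]);ys,xs=np.nonzero(l==k);w,v=np.linalg.eigh(np.cov(xs,ys));d=v[:,1]*-np.sign(v[1,1])
A=px("top",*c[k],.019);B=px("top",*(c[k]+8*d),.019);print(A,np.degrees(np.arctan2(B[1]-A[1],B[0]-A[0])),px("scene",380.27,268.92,.019))
E
python3 -m pendant '[[0,0,0.3,0],[0,0,0.6,0],[0,0,0.6,0]]'
```

```text
-0.016 [[351.3, 276.0], [359.7, 277.0]]
0.006 [[351.6, 270.0], [360.1, 270.9]]
0.01 [[351.6, 268.9], [360.1, 269.8]]
0.015 [[351.7, 267.5], [360.2, 268.4]]
0.02 [[351.7, 266.1], [360.3, 267.0]]
[[421. 222.]] [7]
[ 0.48353662 -0.42377476  0.019     ] 0.0 [ 0.36981337 -0.35295977  0.019     ]
time_s: 6.33
eef_pos: [0.3344, -0.2913, -0.0005]
eef_rot: [-0.0, -0.238, 0.971, 0.0]
wrist_force: [0.3, 0.0, -0.0]
opening: 0.202
grasp_force: 0.0
```

```bash
python3 -c "
from h import *
go(.3647,-.358,-.002,207.5)"
python3 -m pendant '[[0,0,-4,0],[0,0,-5,0]]' 0.65
```

```text
row [ 0.4  -7.31  0.15] 0.0 | pos [ 0.3344 -0.2913 -0.0005] yaw -152.5 rows>= 2
time_s: 6.5
eef_pos: [0.3352, -0.2923, 0.0518]
eef_rot: [0.0, -0.238, 0.971, -0.0]
wrist_force: [1.6, -1.7, -0.4]
opening: 0.475
grasp_force: 0.0
```

```bash
python3 -m pendant '[[0.4,-4,0,0],[0.4,-7.3,0,0],[0.4,-7.3,0,0],[0.4,-7.3,3,0],[0.4,-7.3,5.1,0],[0.4,-7.3,5.1,0]]'; python3 -m pendant '[[0,0,0,0],[0,0,0,0],[0,0,0,0],[0,0,0,0],[0,0,0,0]]' 0.2
```

```text
time_s: 7.0
eef_pos: [0.363, -0.3555, -0.0045]
eef_rot: [-0.001, -0.238, 0.971, 0.003]
wrist_force: [-1.6, 0.4, 0.7]
opening: 0.646
grasp_force: 0.0
time_s: 7.42
eef_pos: [0.3653, -0.3589, 0.0001]
eef_rot: [0.0, -0.238, 0.971, -0.001]
wrist_force: [-0.4, 0.9, -1.7]
opening: 0.404
grasp_force: 60.4
```

```bash
cat >> h.py <<'E'
def place(k,d=.005,grip=-.0265):
    p=np.load('dock.npy');Rd=dockR(p[3]);c=p[:3]+Rd@[.015+d,.064*(3-k),0]
    t=c-np.array([np.cos(p[3]),np.sin(p[3]),0])*(.015-grip);t[2]-=.001
    return t
E
python3 -m pendant '[[0,0,-4,0],[0,0,-8,0],[0,0,-12,0],[0,0,-15,0],[0,0,-15,0]]'; python3 -c "
from h import *
t=place(5);print(t);go(t[0],t[1],.15,193.8)"
```

```text
time_s: 7.83
eef_pos: [0.3676, -0.3623, 0.1569]
eef_rot: [0.002, -0.238, 0.971, -0.006]
wrist_force: [0.6, -2.0, -0.8]
opening: 0.401
grasp_force: 61.0
[ 0.64100578 -0.15834754  0.08015906]
row [-33.67   5.45   0.65] 13.7 | pos [ 0.3676 -0.3623  0.1569] yaw -152.5 rows>= 9
```

```bash
python3 -m pendant '[[-33.7,5.5,0,13.7],[-33.7,5.5,0,13.7],[-33.7,5.5,0,13.7],[-33.7,5.5,0,13.7],[-33.7,5.5,0,13.7],[-33.7,5.5,0,13.7],[-33.7,5.5,0,13.7],[-33.7,5.5,0,13.7],[-33.7,5.5,0,13.7],[-33.7,5.5,0,13.7],[-33.7,5.5,0,13.7],[-33.7,5.5,0,13.7]]'
python3 - <<'E'
from h import *
t=place(5);go(*t,193.8)
for n,(x0,x1,y0,y1) in {"scene":(320,420,140,230)}.items():
    im=imaging.camera(n)[:,:,::-1]
    cv2.imwrite("pics/c7.png",cv2.resize(im[y0:y1,x0:x1],None,fx=6,fy=6,interpolation=cv2.INTER_CUBIC))
E
```

```text
time_s: 8.83
eef_pos: [0.6373, -0.154, 0.1483]
eef_rot: [-0.001, -0.12, 0.993, 0.0]
wrist_force: [-0.5, -0.4, -1.9]
opening: 0.4
grasp_force: 60.9
row [-0.27 -0.51  6.81] 0.0 | pos [ 0.6373 -0.154   0.1483] yaw -166.2 rows>= 2
```

View pics/c7.png

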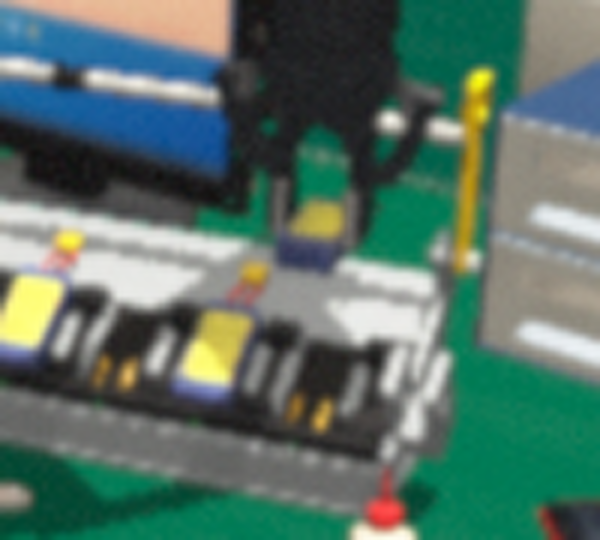

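The picture shows the pack held level over bay 5, with its front bottom edge centred near crop (307,266). I'll check that against the prediction.

Run:
```python
from h import *
p=np.load('dock.npy')
u=np.array([np.cos(p[3]),np.sin(p[3])]);l=np.array([-u[1],u[0]])
o=ctrl.get_obs()["eef_pos"];print(o)
f=o[:2]-.0295*u
for s in(-.018,0,.018): print(proj("scene",[*(f+s*l),o[2]+.001]).round(1), ((proj("scene",[*(f+s*l),o[2]+.001])-[320,140])*6).round(0))
go(*place(5),193.8)
```

```text
[ 0.63718327 -0.15449604  0.1485257 ]
[374.8 185.7] [329. 274.]
[369.9 184.8] [299. 269.]
[365. 184.] [270. 264.]
row [-0.29 -0.47  6.84] -0.0 | pos [ 0.6372 -0.1545  0.1485] yaw -166.2 rows>= 2
```

Run:
```python
from h import *
p=np.load('dock.npy');u=np.array([np.cos(p[3]),np.sin(p[3])]);l=np.array([-u[1],u[0]])
o=ctrl.get_obs()["eef_pos"]
im=np.mean([imaging.camera("scene")[:,:,::-1].astype(float) for _ in range(2)],0).astype(np.uint8)
h=cv2.cvtColor(im,cv2.COLOR_BGR2HSV).astype(int);H,S,V=h[...,0],h[...,1],h[...,2]
m=(H>=20)&(H<=36)&(S>90)&(V>70); m[:168]=0;m[187:]=0;m[:,:360]=0;m[:,384:]=0
b=(H>=105)&(H<=135)&(S>55)&(V>30); b[:176]=0;b[190:]=0;b[:,:360]=0;b[:,384:]=0
for n,q in(("label",m),("blue",b)):
    ys,xs=np.nonzero(q);print(n,len(xs),xs.mean().round(2),ys.mean().round(2),xs.min(),xs.max(),ys.min(),ys.max())
print("pred label",proj("scene",[*(o[:2]+.006*u),o[2]+.02]).round(2),"label cut",proj("scene",[*(o[:2]-.012*u),o[2]+.02]).round(2),"endface",proj("scene",[*(o[:2]-.0295*u),o[2]+.0105]).round(2))
print(proj("scene",[*(o[:2]-.0295*u-.005*l),o[2]+.0105]).round(2))
```

```text
label 51 370.63 178.27 360 377 174 186
blue 39 370.51 181.95 366 375 179 184
pred label [373.26 176.22] label cut [371.7  178.01] endface [370.01 182.31]
[371.39 182.55]
```

```bash
python3 -m pendant '[[-0.3,-0.3,3,0],[-0.3,-0.3,6,0],[-0.3,-0.3,6,0],[-0.3,-0.3,6,0]]';python3 -m pendant '[[0,0,0.3,0],[0,0,0.6,0],[0,0,0.6,0]]';python3 -m pendant '[[0,0,0.3,0],[0,0,0.6,0],[0,0,0.6,0]]'
```

```text
time_s: 9.32
eef_pos: [0.6397, -0.1561, 0.0873]
eef_rot: [-0.002, -0.12, 0.993, 0.001]
wrist_force: [0.5, -0.0, -0.4]
opening: 0.402
grasp_force: 60.9
time_s: 9.57
eef_pos: [0.6427, -0.1565, 0.0845]
eef_rot: [0.001, -0.12, 0.993, -0.001]
wrist_force: [-0.1, -0.3, -1.4]
opening: 0.398
grasp_force: 60.9
time_s: 9.82
eef_pos: [0.642, -0.156, 0.077]
eef_rot: [0.0, -0.12, 0.993, -0.0]
wrist_force: [0.1, -0.7, -0.4]
opening: 0.399
grasp_force: 61.1
```

```bash
for i in 1 2 3; do python3 -m pendant '[[0,0,0.2,0],[0,0,0.4,0],[0,0,0.4,0]]' | grep -E "eef_pos|force"; done
```

```text
eef_pos: [0.6418, -0.1564, 0.0751]
wrist_force: [-7.9, 0.5, 13.2]
grasp_force: 62.8
eef_pos: [0.641, -0.1566, 0.0712]
wrist_force: [-13.4, -0.1, 15.4]
grasp_force: 64.6
eef_pos: [0.6405, -0.1566, 0.0668]
wrist_force: [-13.9, -0.6, 14.7]
grasp_force: 66.3
```

```bash
python3 -m pendant '[[0,0,0.2,0],[0,0,0.4,0],[0,0,0.4,0]]' | grep -E "eef_pos|force"; python3 -m pendant '[[0,0,0,0],[0,0,0,0],[0,0,0,0],[0,0,0,0]]' 0.52 | grep -E "eef_pos|force|open"
```

```text
eef_pos: [0.6403, -0.1567, 0.0626]
wrist_force: [-14.1, 0.7, 14.3]
grasp_force: 68.0
eef_pos: [0.6422, -0.1559, 0.0611]
wrist_force: [-0.5, -0.1, -0.0]
opening: 0.523
grasp_force: 0.0
```

```bash
python3 -m pendant '[[0,0,0,0],[0,0,0,0],[0,0,0,0]]' 0.2 | grep -E "eef_pos|force|open"; for i in 1 2 3; do python3 -m pendant '[[0.1,0,0.06,0],[0.17,0,0.1,0],[0.17,0,0.1,0]]' | grep -E "eef_pos|force"; done
```

```text
eef_pos: [0.6424, -0.156, 0.0615]
wrist_force: [-0.5, -0.3, 3.9]
opening: 0.399
grasp_force: 60.3
eef_pos: [0.6404, -0.1566, 0.0603]
wrist_force: [0.1, -0.2, 3.1]
grasp_force: 60.4
eef_pos: [0.6391, -0.1569, 0.0595]
wrist_force: [1.3, 0.3, 4.6]
grasp_force: 60.4
eef_pos: [0.6391, -0.157, 0.0595]
wrist_force: [4.3, 2.6, 6.3]
grasp_force: 60.6
```

```bash
python3 -m pendant '[[0.1,0,0.06,0],[0.17,0,0.1,0],[0.17,0,0.1,0]]' | grep -E "eef_pos|force";  python3 -m pendant '[[0,0,0,0],[0,0,0,0],[0,0,0,0]]' 0.52 | grep -E "eef_pos|force|open"; python3 -m pendant '[[0,0,-4,0],[0,0,-8,0],[6,0,-8,0],[10,0,-8,0],[14,0,-8,0],[18,0,-8,0],[18,0,-8,0]]' | grep -E "eef_pos|force"
python3 - <<'E'
from h import *
p=np.load('dock.npy');Rd=dockR(p[3])
def lab(n,P):
    im=imaging.camera(n)[:,:,::-1];h=cv2.cvtColor(im,cv2.COLOR_BGR2HSV).astype(int);H,S,V=h[...,0],h[...,1],h[...,2]
    m=(H>=20)&(H<=36)&(S>60)&(V>90);q=proj(n,P)
    k,l,s,c=cv2.connectedComponentsWithStats(m.astype(np.uint8),connectivity=4)
    i=[j for j in range(1,k) if s[j,4]>40 and np.linalg.norm(c[j]-q)<12]
    print(n,"pred",q.round(2),[(c[j].round(2).tolist(),int(s[j,4])) for j in i])
for k in(4,5):
    P=p[:3]+Rd@[-.0205,.064*(3-k),.019]
    for n in("top","scene"):lab(n,P)
E
```

```text
eef_pos: [0.639, -0.157, 0.0595]
wrist_force: [7.8, 4.8, 7.8]
grasp_force: 60.7
eef_pos: [0.6342, -0.1573, 0.0559]
wrist_force: [-0.2, 0.4, -0.2]
opening: 0.517
grasp_force: 0.0
eef_pos: [0.4549, -0.2001, 0.1353]
wrist_force: [-0.2, 0.3, -0.7]
grasp_force: 0.0
top pred [335.29 175.9 ] [([335.4, 175.76], 115)]
scene pred [355.91 197.07] [([355.81, 197.05], 105)]
top pred [352.55 172.92] [([352.4, 172.76], 115)]
scene pred [372.5  200.22] [([371.8, 200.27], 109)]
```

Bay 5 is seated, with its label within about 0.2 px of prediction in the top view. Next is the middle spare, into bay 3.

```bash
python3 -m pendant '[[0,0,0,0]]' 0.65|head -1; python3 -c "
from h import *
go(.411,-.169,-.002,187.7)"
```

```text
time_s: 13.52
row [ 4.14  4.29 13.91] 6.1 | pos [ 0.4614 -0.2007  0.1371] yaw -166.2 rows>= 4
```

```bash
python3 -m pendant '[[2.1,2.2,2,6.1],[4.1,4.3,6,6.1],[4.1,4.3,10,6.1],[4.1,4.3,10,6.1],[4.1,4.3,10,6.1]]'|grep pos; python3 -c "
from h import *
go(.411,-.169,-.002,187.7)"
```

```text
eef_pos: [0.4093, -0.1671, 0.0351]
row [-0.16 -0.23  3.71] 0.1 | pos [ 0.4093 -0.1671  0.0351] yaw -172.2 rows>= 1
```

```bash
python3 -m pendant '[[-0.1,-0.2,2,0],[-0.1,-0.2,3.8,0],[-0.1,-0.2,3.8,0]]'|grep -E "pos|force"; python3 -m pendant '[[0,0,0,0],[0,0,0,0],[0,0,0,0],[0,0,0,0],[0,0,0,0]]' 0.2; python3 -m pendant '[[0,0,-4,0],[0,0,-8,0],[0,0,-12,0],[0,0,-14.5,0],[0,0,-14.5,0]]'|grep -E "pos|force|open"; python3 -c "
from h import *
t=place(3);print(t);go(t[0],t[1],.15,193.8)"
```

```text
eef_pos: [0.4129, -0.1711, -0.001]
wrist_force: [-0.3, 0.4, 0.1]
grasp_force: 0.0
time_s: 14.6
eef_pos: [0.4137, -0.1718, 0.0013]
eef_rot: [0.002, -0.067, 0.998, -0.001]
wrist_force: [0.5, 0.1, 7.3]
opening: 0.401
grasp_force: 60.8
eef_pos: [0.4155, -0.1732, 0.1512]
wrist_force: [1.2, -1.2, -0.9]
opening: 0.401
grasp_force: 61.0
[ 0.6104346  -0.03405192  0.08015906]
row [-21.19  11.16   0.2 ] -6.1 | pos [ 0.4155 -0.1732  0.1512] yaw -172.3 rows>= 6
```

```bash
python3 -m pendant '[[-21.2,11.2,0,-6.1],[-21.2,11.2,0,-6.1],[-21.2,11.2,0,-6.1],[-21.2,11.2,0,-6.1],[-21.2,11.2,0,-6.1],[-21.2,11.2,0,-6.1],[-21.2,11.2,0,-6.1],[-21.2,11.2,0,-6.1],[-21.2,11.2,0,-6.1]]'|grep pos; python3 -c "
from h import *
go(*place(3),193.8)"
```

```text
eef_pos: [0.6059, -0.0308, 0.1433]
row [-0.38 -0.42  6.31] 0.1 | pos [ 0.6059 -0.0308  0.1433] yaw -166.1 rows>= 2
```

```bash
python3 -m pendant '[[-0.35,-0.28,3,0],[-0.35,-0.28,6,0],[-0.35,-0.28,6,0],[-0.35,-0.28,6,0]]'| grep -E "eef_pos|force"; for i in 1 2 3 4; do python3 -m pendant '[[0,0,0.2,0],[0,0,0.4,0],[0,0,0.4,0]]' | grep -E "eef_pos|force"; done
```

```text
eef_pos: [0.6082, -0.0333, 0.0825]
wrist_force: [0.0, 0.4, -1.1]
grasp_force: 60.9
eef_pos: [0.6117, -0.0334, 0.0818]
wrist_force: [-0.2, -0.5, -2.2]
grasp_force: 60.9
eef_pos: [0.6109, -0.0329, 0.0762]
wrist_force: [-1.2, 0.9, -0.0]
grasp_force: 61.0
eef_pos: [0.6105, -0.0332, 0.074]
wrist_force: [-10.0, 0.0, 14.4]
grasp_force: 63.4
eef_pos: [0.6099, -0.0334, 0.0702]
wrist_force: [-13.9, -1.2, 19.0]
grasp_force: 65.9
```

Same behaviour as in bay 5, so I'll push to about 0.062, release, regrip and pull down to the lip.

```bash
python3 -m pendant '[[0,0,0.2,0],[0,0,0.4,0],[0,0,0.6,0],[0,0,0.8,0],[0,0,0.8,0]]' | grep -E "eef_pos|force"; python3 -m pendant '[[0,0,0,0],[0,0,0,0],[0,0,0,0],[0,0,0,0]]' 0.52 | grep -E "eef_pos|force|open"; python3 -m pendant '[[0,0,0,0],[0,0,0,0],[0,0,0,0]]' 0.2 | grep -E "eef_pos|force|open"; for i in 1 2 3 4; do python3 -m pendant '[[0.1,0,0.06,0],[0.17,0,0.1,0],[0.17,0,0.1,0]]' | grep -E "eef_pos|force"; done
```

```text
eef_pos: [0.6093, -0.0335, 0.0619]
wrist_force: [-15.5, -1.8, 17.5]
grasp_force: 71.5
eef_pos: [0.6111, -0.0329, 0.0601]
wrist_force: [-0.4, -0.4, -0.3]
opening: 0.519
grasp_force: 0.0
eef_pos: [0.6112, -0.033, 0.0604]
wrist_force: [-0.4, -0.2, 3.4]
opening: 0.402
grasp_force: 60.3
eef_pos: [0.611, -0.0331, 0.0603]
wrist_force: [3.0, 2.6, 4.0]
grasp_force: 60.4
eef_pos: [0.611, -0.0331, 0.0603]
wrist_force: [7.0, 4.7, 5.9]
grasp_force: 60.6
eef_pos: [0.6109, -0.0332, 0.0604]
wrist_force: [10.2, 6.4, 8.4]
grasp_force: 60.9
eef_pos: [0.6109, -0.0333, 0.0605]
wrist_force: [11.7, 9.6, 11.9]
grasp_force: 61.1
```

```bash
python3 -m pendant '[[-0.5,0,-0.3,0],[-0.5,0,-0.3,0],[-0.5,0,-0.3,0]]' 0.52 | grep -E "eef_pos|force|open"; python3 -m pendant '[[0,0,-4,0],[0,0,-8,0],[6,0,-8,0],[10,0,-8,0],[14,0,-8,0],[18,0,-8,0],[18,0,-8,0]]' | grep -E "eef_pos|force"
cat >> h.py <<'E'
def lab(n,P):
    im=imaging.camera(n)[:,:,::-1];h=cv2.cvtColor(im,cv2.COLOR_BGR2HSV).astype(int);H,S,V=h[...,0],h[...,1],h[...,2]
    m=(H>=20)&(H<=36)&(S>60)&(V>90);q=proj(n,P)
    k,l,s,c=cv2.connectedComponentsWithStats(m.astype(np.uint8),connectivity=4)
    i=[j for j in range(1,k) if s[j,4]>40 and np.linalg.norm(c[j]-q)<12]
    print(n,"pred",q.round(2),[(c[j].round(2).tolist(),int(s[j,4])) for j in i])
def packs():
    p=np.load('dock.npy');Rd=dockR(p[3])
    for k in range(1,6):
        P=p[:3]+Rd@[-.0205,.064*(3-k),.019]; print(k,end=' ')
        for n in("top","scene"):lab(n,P)
E
python3 -c "
from h import *
packs()
c=imaging.camera('scene')[:,:,::-1];cv2.imwrite('scene8_raw.png',c)
a=cv2.resize(c[125:245,280:410],None,fx=4.6,fy=4.6,interpolation=cv2.INTER_CUBIC);cv2.imwrite('pics/c8.png',a)
"
```

```text
eef_pos: [0.6083, -0.0333, 0.0584]
wrist_force: [-0.6, 0.2, 0.1]
opening: 0.522
grasp_force: 0.0
eef_pos: [0.4278, -0.0757, 0.1366]
wrist_force: [-0.3, -0.5, -0.1]
grasp_force: 0.0
1 top pred [283.16 184.87] [([283.41, 184.74], 117)]
scene pred [309.4  188.22] []
2 top pred [300.59 181.87] [([300.84, 181.66], 113)]
scene pred [324.39 191.07] [([322.46, 191.45], 65)]
3 top pred [317.97 178.88] [([317.69, 176.31], 71)]
scene pred [339.88 194.02] [([339.62, 194.0], 99)]
4 top pred [335.29 175.9 ] [([335.4, 175.76], 115)]
scene pred [355.91 197.07] [([355.67, 197.16], 102)]
5 top pred [352.55 172.92] [([352.4, 172.76], 115)]
scene pred [372.5  200.22] [([371.98, 200.32], 104)]
```

View pics/c8.png

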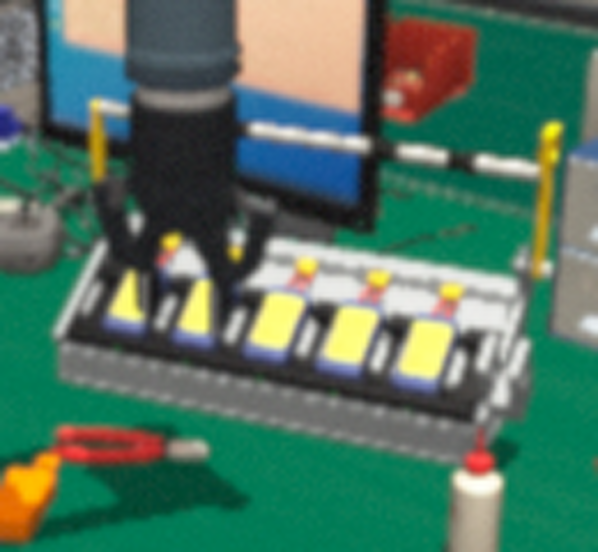

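All five packs show in place: the label centroids in bays 3, 4 and 5 are at crop (275,325), (350,340) and (425,352). Each matches the prediction within 0.6 px in the scene view. Next is the keeper, starting with a shelf clearance check.

```bash
cat >> h.py <<'E'
def bar(phi,up=0.): # world position of bar middle, phi deg above level
    p=np.load('dock.npy');Rd=dockR(p[3]);hg=p[:3]+Rd@[.067,0,.033];f=np.radians(phi)
    u=np.array([np.cos(p[3]),np.sin(p[3]),0]);return hg-.08*np.cos(f)*u+np.array([0,0,.08*np.sin(f)+up])
E
python3 - <<'E'
from h import *
from scipy.optimize import least_squares
def tri(a,b):
    a,b=np.array(a)*.8,np.array(b)*.8
    s=least_squares(lambda P:list(proj('top',P)-a)+list(proj('scene',P)-b),[.8,-.1,.5]);return s.x.round(3),s.fun.round(1)
print(tri((190,98),(340,97)),tri((447,124),(555,100)),tri((447,124),(522,121)))
print("monitor top corners",tri((385,120),(458,125)),"bottom right",tri((385,152),(452,212)))
for f in(87,60,40,10,-30):print(f,bar(f).round(4))
b=bar(87);go(b[0],b[1],b[2]+.05,283.8)
go(b[0],b[1],b[2]+.05,103.8)
o=ctrl.get_obs();print(o["q"].round(2),o["time_s"])
E
```

```text
(array([0.783, 0.469, 0.436]), array([-0.4,  0.3,  0.8, -0.1])) (array([ 0.789, -0.206,  0.462]), array([ 23.6, -12.3, -30. ,   7. ])) (array([ 0.789, -0.173,  0.415]), array([ 10.5,  -5.8, -13.6,   3. ]))
monitor top corners (array([ 0.787, -0.002,  0.391]), array([ 2.9, -1.9, -4.2,  0.8])) bottom right (array([0.82 , 0.013, 0.097]), array([ 0.8, -0.6, -1.1,  0.2]))
87 [ 0.6702 -0.0194  0.2131]
60 [ 0.6354 -0.0279  0.2025]
40 [ 0.6147 -0.033   0.1847]
10 [ 0.5977 -0.0372  0.1471]
-30 [ 0.607  -0.0349  0.0932]
row [-24.22  -0.12 -12.43] -89.9 | pos [ 0.4347 -0.0762  0.1389] yaw -166.1 rows>= 13
row [-24.22  -0.12 -12.43] 90.1 | pos [ 0.4347 -0.0762  0.1389] yaw -166.1 rows>= 13
[-0.44 -0.02  2.01  0.    1.15 -2.26] 20.4833
```

```bash
python3 -m pendant '[[0,0,-4,7],[0,0,-8,14],[-2,0,-12.4,21],[-5,0,-12.4,28],[-8,0,-12.4,35],[-11,0,-12.4,42],[-14,0,-12.4,49],[-17,0,-12.4,56],[-20,0,-12.4,63],[-22,0,-12.4,70],[-24.2,-0.1,-12.4,77],[-24.2,-0.1,-12.4,84]]' 0.45 | grep -E "pos|force";  python3 -m pendant '[[0,0,0,6],[0,0,0,6],[0,0,0,6]]' | grep -E "pos|force"; python3 -c "
from h import *
b=bar(87);go(b[0],b[1],b[2]-.012,103.8)"
```

```text
eef_pos: [0.6723, -0.0183, 0.2615]
wrist_force: [-0.8, -0.8, -0.1]
grasp_force: 0.0
eef_pos: [0.6696, -0.0192, 0.2625]
wrist_force: [-0.2, -0.4, -0.0]
grasp_force: 0.0
row [-0.03  0.06  6.13] 0.2 | pos [ 0.6696 -0.0192  0.2625] yaw 104.0 rows>= 2
```

```bash
python3 -m pendant '[[0,0,2,0],[0,0,3.5,0],[0,0,4.5,0],[0,0,4.5,0]]' | grep -E "pos|force";  python3 -m pendant '[[0,0,1,0],[0,0,1.6,0],[0,0,1.6,0]]' | grep -E "pos|force"
```

```text
eef_pos: [0.6679, -0.0192, 0.2151]
wrist_force: [-0.4, 0.4, -0.0]
grasp_force: 0.0
eef_pos: [0.669, -0.0194, 0.2009]
wrist_force: [-0.4, -0.3, -0.4]
grasp_force: 0.0
```

```bash
python3 -m pendant '[[0,-0.8,0,0],[0,-1.6,0,0],[0,-2.2,0.1,0],[0,-2.9,0.25,0],[0,-3.6,0.5,0],[0,-4.3,0.75,0],[0,-4.9,1.1,0],[0,-5.5,1.45,0],[0,-6,1.85,0],[0,-6.5,2.3,0],[0,-6.5,2.3,0]]' | grep -E "pos|force|time"
python3 - <<'E'
from h import *
# bar evidence: bright white pixels near predicted bar line for various phi
p=np.load('dock.npy');l=dockR(p[3])[:,1]
T=imaging.camera("top").astype(int);S=imaging.camera("scene").astype(int)
A,B=cv2.imread("top0_raw.png")[:,:,::-1].astype(int),cv2.imread("scene0_raw.png")[:,:,::-1].astype(int)
for f in range(95,-35,-5):
    r=[]
    for n,I,J in(("top",T,A),("scene",S,B)):
        d=[]
        for y in np.r_[np.linspace(.08,.18,15),np.linspace(-.18,-.08,15)]:
            u,v=proj(n,bar(f)+l*y).round().astype(int);d.append(np.abs(I[v,u]-J[v,u]).sum())
        r.append(int(np.mean(d)))
    print(f,r,end='; ')
E
```

```text
time_s: 23.23
eef_pos: [0.6046, -0.0351, 0.1774]
wrist_force: [-0.3, 0.2, 0.3]
grasp_force: 0.0
95 [73, 281]; 90 [354, 310]; 85 [204, 272]; 80 [61, 193]; 75 [89, 87]; 70 [162, 32]; 65 [133, 31]; 60 [80, 32]; 55 [65, 33]; 50 [83, 130]; 45 [172, 343]; 40 [176, 178]; 35 [93, 40]; 30 [101, 24]; 25 [138, 22]; 20 [145, 19]; 15 [180, 15]; 10 [160, 22]; 5 [146, 112]; 0 [138, 143]; -5 [136, 44]; -10 [138, 31]; -15 [140, 33]; -20 [140, 70]; -25 [140, 75]; -30 [143, 80];
```

```bash
python3 -m pendant '[[0,0,-2,0],[0,0,-4,0],[0,0.6,-4,0],[0,1.2,-4,0],[0,1.2,-4,0]]' 0 | grep -E "pos|force|open"; python3 -c "
from h import *
b=bar(44);go(b[0],b[1],b[2]+.03,103.8)"
```

```text
eef_pos: [0.6188, -0.0319, 0.2184]
wrist_force: [-0.6, -0.9, -1.0]
opening: -0.0
grasp_force: 0.0
row [-0.01 -0.05 -0.04] 0.0 | pos [ 0.6188 -0.0319  0.2184] yaw 103.8 rows>= 1
```

```bash
python3 -m pendant '[[0,0,1.5,0],[0,-0.4,2.6,0],[0,-0.8,3.4,0],[0,-1.2,4,0],[0,-1.5,4.6,0],[0,-1.75,5.2,0],[0,-2,5.9,0],[0,-2.1,6.6,0],[0,-2.2,7.3,0],[0,-2.2,7.3,0]]' | grep -E "pos|force"; python3 -m pendant '[[0,0,0.7,0],[0,0,1.4,0],[0,0.1,2.1,0],[0,0.2,2.8,0],[0,0.4,3.4,0],[0,0.7,4,0],[0,0.8,4.2,0],[0,0.8,4.2,0]]' | grep -E "pos|force"
```

```text
eef_pos: [0.5956, -0.0372, 0.1439]
wrist_force: [-1.0, 0.2, -1.2]
grasp_force: 0.0
eef_pos: [0.6044, -0.0353, 0.1031]
wrist_force: [-0.5, -0.2, 0.4]
grasp_force: 0.0
```

```bash
cat >> h.py <<'E'
def phi():
    p=np.load('dock.npy');l=dockR(p[3])[:,1];J=cv2.imread("scene0_raw.png")[:,:,::-1].astype(int);I=imaging.camera("scene").astype(int)
    for f in range(70,-36,-4):
        d=[]
        for y in np.linspace(-.18,-.08,25):
            u,v=proj("scene",bar(f)+l*y).round().astype(int);d.append(I[v,u].min())
        print(f,int(np.mean(d)),end='; ')
    print()
E
python3 -c "
from h import *
phi()"; python3 -m pendant '[[0,0,0.2,0],[0,0,0.4,0],[0,0,0.4,0]]' | grep -E "pos|force"
```

```text
70 1; 66 8; 62 26; 58 51; 54 52; 50 25; 46 4; 42 3; 38 12; 34 13; 30 8; 26 9; 22 10; 18 36; 14 162; 10 227; 6 216; 2 190; -2 187; -6 198; -10 202; -14 196; -18 193; -22 168; -26 127; -30 106; -34 100; 
eef_pos: [0.6047, -0.0356, 0.1002]
wrist_force: [-0.3, -0.8, 0.5]
grasp_force: 0.1
```

```bash
for i in 1 2 3; do python3 -m pendant '[[0,0.05,0.15,0],[0,0.1,0.3,0],[0,0.1,0.3,0]]' | grep -E "pos|force"; done
```

```text
eef_pos: [0.6056, -0.0353, 0.097]
wrist_force: [-0.1, -1.0, 1.0]
grasp_force: 0.2
eef_pos: [0.6065, -0.035, 0.0938]
wrist_force: [-0.2, 0.1, 0.4]
grasp_force: 0.2
eef_pos: [0.6075, -0.0348, 0.0909]
wrist_force: [0.5, 0.9, 0.5]
grasp_force: 0.2
```

```bash
for i in 1 2 3; do python3 -m pendant '[[0,0.05,0.1,0],[0,0.1,0.2,0],[0,0.1,0.2,0]]' | grep -E "pos|force"; done; python3 -c "
from h import *
phi()
p=np.load('dock.npy');l=dockR(p[3])[:,1]
# right arm yellow pixels: predicted arm line at y=-.188 for phi
I=imaging.camera('scene')[:,:,::-1];H=cv2.cvtColor(I,cv2.COLOR_BGR2HSV).astype(int);m=(H[...,0]>=18)&(H[...,0]<=36)&(H[...,1]>110)&(H[...,2]>70)
for y in (.188,-.188):
  for f in (30,10,0,-10,-20,-25,-30,-35):
    hg=bar(90)-[0,0,.08]; c=[m[tuple(proj('scene',hg+t*(bar(f)-hg)+l*(y+e)).round().astype(int)[::-1])] for t in np.linspace(.2,1,20) for e in(-.004,0,.004)]
    print(y,f,round(np.mean(c),2),end='; ')
"
```

```text
eef_pos: [0.6083, -0.0346, 0.0892]
wrist_force: [-1.2, 0.4, 2.8]
grasp_force: 1.1
eef_pos: [0.6085, -0.0346, 0.0889]
wrist_force: [-9.5, 1.8, 17.1]
grasp_force: 8.4
eef_pos: [0.6088, -0.0346, 0.0886]
wrist_force: [-19.4, 0.4, 31.4]
grasp_force: 15.6
70 1; 66 7; 62 25; 58 50; 54 52; 50 25; 46 4; 42 3; 38 14; 34 13; 30 9; 26 8; 22 11; 18 35; 14 162; 10 227; 6 216; 2 190; -2 187; -6 197; -10 203; -14 203; -18 183; -22 158; -26 170; -30 181; -34 167; 
0.188 30 0.25; 0.188 10 0.5; 0.188 0 0.58; 0.188 -10 0.9; 0.188 -20 0.8; 0.188 -25 0.6; 0.188 -30 0.3; 0.188 -35 0.17; -0.188 30 0.0; -0.188 10 0.07; -0.188 0 0.12; -0.188 -10 0.13; -0.188 -20 0.17; -0.188 -25 0.18; -0.188 -30 0.35; -0.188 -35 0.43;
```

```bash
python3 -m pendant '[[0,-0.3,-1,0],[0,-0.5,-4,0],[0,-0.5,-8,0],[0,-0.5,-10,0]]' 0.5| grep -E "time|pos|force"
python3 - <<'E'
from h import *
def red(n):
    I=imaging.camera(n)[:,:,::-1];h=cv2.cvtColor(I,cv2.COLOR_BGR2HSV).astype(int);H,S,V=h[...,0],h[...,1],h[...,2]
    m=((H<=6)|(H>=172))&(S>120)&(V>90)
    k,l,s,c=cv2.connectedComponentsWithStats(m.astype(np.uint8),connectivity=4)
    q=proj(n,[.4,.302,.012]);j=min((j for j in range(1,k) if s[j,4]>20),key=lambda j:np.linalg.norm(c[j]-q))
    ys,xs=np.nonzero(l==j);print(n,c[j],s[j,4]);r=cv2.minAreaRect(np.c_[xs,ys].astype(np.float32));print(r);return c[j],np.cov(xs,ys)
c,C=red("top");red("scene")
A=px("top",*c,.012);w,v=np.linalg.eigh(C);d=v[:,1];B=px("top",*(c+10*d),.012);print(A,np.degrees(np.arctan2(B[1]-A[1],B[0]-A[0])))
# shank: bright low-sat pixels left of handle
I=np.mean([imaging.camera("top")[:,:,::-1].astype(float) for _ in range(3)],0).astype(np.uint8)
h=cv2.cvtColor(I,cv2.COLOR_BGR2HSV).astype(int);m=(h[...,1]<90)&(h[...,2]>110);m[:225]=0;m[245:]=0;m[:,:195]=0;m[:,222:]=0
ys,xs=np.nonzero(m);print("shank",len(xs),xs.mean(),ys.mean(),xs.min(),xs.max());S=px("top",xs.mean(),ys.mean(),.008);print(S,"yaw handle->shank",np.degrees(np.arctan2(S[1]-A[1],S[0]-A[0])),np.linalg.norm(S-A))
go(.399,.302,.08,107)
E
```

```text
time_s: 27.48
eef_pos: [0.6066, -0.0356, 0.1889]
wrist_force: [1.6, -0.4, 1.3]
grasp_force: 0.0
top [222.6        231.58666667] 75
((222.73533630371094, 231.44119262695312), (7.033533096313477, 10.914102554321289), 75.96376037597656)
scene [239.18367347 204.53061224] 49
((239.0, 204.5), (5.0, 10.0), 90.0)
[0.40204857 0.30369506 0.012     ] 106.93199596087769
shank 53 210.33962264150944 234.58490566037736 203 217
[0.38861312 0.34838049 0.008     ] yaw handle->shank 106.73433105172411 0.046832665945452864
row [ 37.64 -11.9   10.44] -3.2 | pos [ 0.6047 -0.0351  0.1839] yaw 103.8 rows>= 10
```

```bash
python3 -m pendant '[[37.6,-11.8,0,-3.2],[37.6,-11.8,0,-3.2],[37.6,-11.8,0,-3.2],[37.6,-11.8,0,-3.2],[37.6,-11.8,0,-3.2],[37.6,-11.8,0,-3.2],[37.6,-11.8,0,-3.2],[37.6,-11.8,0,-3.2],[37.6,-11.8,8,-3.2],[37.6,-11.8,12,-3.2],[37.6,-11.8,14,-3.2],[37.6,-11.8,14,-3.2]]' 0.5| grep -E "time|pos|force"; python3 -m pendant '[[0,0,0,0],[0,0,0,0]]'| grep -E "time|pos|force"
python3 - <<'E'
from h import *
go(.401,.3025,-.004,107)
def avg(n,k):return np.mean([imaging.camera(n).astype(float) for _ in range(k)],0)
T,S=avg("top",6),avg("scene",6);cv2.imwrite("topA.png",T[:,:,::-1]);cv2.imwrite("sceneA.png",S[:,:,::-1])
print("top gray v160-190 u362-384");print(T.mean(2)[160:190,362:384].astype(int).tolist().__str__().replace('], [','\n'))
print("scene v190-222 u378-402");print(S.mean(2)[190:222,378:402].astype(int).tolist().__str__().replace('], [','\n'))
E
```

```text
time_s: 28.73
eef_pos: [0.3968, 0.3015, 0.0404]
wrist_force: [-0.7, -0.6, -0.9]
grasp_force: 0.0
time_s: 28.9
eef_pos: [0.3983, 0.3007, 0.0427]
wrist_force: [0.1, -0.5, 0.6]
grasp_force: 0.0
row [0.1  0.34 4.66] 0.1 | pos [0.3983 0.3007 0.0427] yaw 107.1 rows>= 2
top gray v160-190 u362-384
[[177, 175, 123, 167, 208, 144, 58, 63, 147, 166, 134, 63, 67, 68, 69, 68, 68, 68, 68, 68, 68, 69
75, 40, 30, 142, 197, 150, 68, 59, 147, 167, 150, 64, 67, 69, 68, 68, 68, 68, 68, 68, 68, 68
46, 43, 40, 87, 170, 153, 82, 56, 151, 166, 147, 61, 67, 68, 68, 68, 68, 68, 69, 68, 68, 68
46, 45, 42, 64, 164, 165, 100, 59, 147, 166, 143, 62, 67, 68, 68, 69, 68, 69, 68, 69, 69, 69
45, 44, 40, 43, 162, 184, 123, 57, 139, 164, 147, 76, 66, 68, 69, 68, 68, 68, 68, 68, 69, 68
40, 40, 79, 68, 162, 190, 129, 58, 122, 159, 146, 83, 65, 68, 69, 69, 68, 68, 68, 68, 68, 68
33, 48, 144, 121, 157, 207, 151, 62, 105, 153, 156, 100, 64, 67, 68, 68, 68, 68, 68, 68, 69, 69
41, 61, 170, 146, 157, 197, 139, 60, 83, 148, 162, 121, 80, 64, 68, 69, 68, 69, 69, 69, 69, 70
35, 39, 152, 141, 164, 203, 170, 150, 124, 160, 168, 159
[... 4890 characters left out ...]
9, 123, 106, 113, 104, 76, 67, 75, 78, 78, 73, 68, 68, 67, 67, 67, 68, 67
109, 99, 100, 96, 99, 107, 108, 99, 109, 114, 94, 66, 59, 68, 71, 71, 67, 67, 67, 67, 68, 67, 67, 67
106, 107, 112, 112, 112, 110, 99, 97, 111, 105, 77, 60, 61, 66, 67, 67, 68, 67, 68, 67, 67, 67, 68, 67
103, 104, 107, 105, 104, 102, 94, 100, 107, 88, 63, 58, 64, 68, 67, 69, 68, 68, 67, 68, 68, 67, 67, 67
102, 103, 102, 100, 98, 100, 100, 103, 99, 70, 51, 51, 56, 62, 68, 68, 70, 70, 69, 69, 68, 68, 67, 67
103, 104, 101, 97, 95, 95, 98, 98, 79, 57, 42, 42, 44, 51, 58, 67, 69, 68, 70, 70, 69, 69, 68, 68]][ WARN:0@4.610] global loadsave.cpp:1063 imwrite_ Unsupported depth image for selected encoder is fallbacked to CV_8U.
```

```bash
python3 -m pendant '[[0.1,0.3,2.5,0],[0.1,0.3,4.6,0],[0.1,0.3,4.6,0]]' | grep -E "pos|force"; python3 -m pendant '[[0,0,0,0],[0,0,0,0],[0,0,0,0],[0,0,0,0],[0,0,0,0]]' 0.1 | grep -E "time|pos|force|open"
python3 - <<'E'
from h import *
from scipy.optimize import least_squares
p=np.load('dock.npy');Rd=dockR(p[3])
def tri(a,b):
    s=least_squares(lambda P:list(proj('top',P)-a)+list(proj('scene',P)-b),[.63,-.23,.12]);return s.x,s.fun
for nm,a,b in(("R",(378.0,170.5),(395,198.8)),("F",(378.35,180.1),(392.6,206.4))):
    P,f=tri(a,b);print(nm,P.round(4),"bay",(Rd.T@(P-p[:3])*1000).round(1),f.round(2))
E
```

```text
eef_pos: [0.4008, 0.3022, -0.0041]
wrist_force: [-0.9, -0.8, 0.2]
grasp_force: 0.0
time_s: 30.17
eef_pos: [0.4042, 0.3038, 0.0]
wrist_force: [0.2, -0.2, -0.2]
opening: 0.278
grasp_force: 58.7
R [ 0.6432 -0.2465  0.1078] bay [ -19.  -214.1   53.3] [-0.34  0.21  0.38 -0.08]
F [ 0.6135 -0.2527  0.0917] bay [ -53.3 -213.1   54.5] [ 0.16 -0.1  -0.17  0.03]
```

```bash
cat >> h.py <<'E'
def mouth(back=0.,dx=0.):
    p=np.load('dock.npy');Rd=dockR(p[3]);return p[:3]+Rd@[-.036,-.2136-back,.0325]+[0,0,-.005]
E
python3 -m pendant '[[0,0,-4,0],[0,0,-8,0],[0,0,-12,0],[0,0,-16,0],[0,0,-20,0],[0,0,-20,0]]' | grep -E "pos|force|open"; python3 -c "
from h import *
m=mouth();print(m);t=mouth(.020+.052+.02);go(t[0],t[1],.2,103.8)"
```

```text
eef_pos: [0.4082, 0.3057, 0.2087]
wrist_force: [1.8, 0.7, -0.8]
opening: 0.276
grasp_force: 59.1
[ 0.63887563 -0.2470226   0.07630489]
row [-68.79   5.32   0.83] 3.3 | pos [0.4082 0.3057 0.2087] yaw 107.1 rows>= 17
```

```bash
python3 -m pendant '[[-50,3.9,0,3.3],[-50,3.9,0,3.3],[-50,3.9,0,3.3],[-50,3.9,0,3.3],[-50,3.9,0,3.3],[-50,3.9,0,3.3],[-50,3.9,0,3.3],[-50,3.9,0,3.3],[-50,3.9,0,3.3],[-50,3.9,0,3.3],[-50,3.9,0,3.3],[-50,3.9,0,3.3]]' | grep -E "pos|open";python3 -c "
from h import *
t=mouth(.020+.052+.02);go(t[0],t[1],.1,103.8)"
```

```text
eef_pos: [0.5871, -0.1639, 0.1993]
opening: 0.28
row [-18.5    3.07   9.94] -0.1 | pos [ 0.5871 -0.1639  0.1993] yaw 103.7 rows>= 6
```

```bash
python3 -m pendant '[[-4,0.7,0,0],[-8,1.4,0,0],[-12,2.1,0,0],[-16,2.8,0,0],[-18.5,3.1,0,0],[-18.5,3.1,4,0],[-18.5,3.1,8,0],[-18.5,3.1,10,0],[-18.5,3.1,10,0],[-18.5,3.1,10,0],[-18.5,3.1,10,0]]' | grep -E "time|pos|open"
python3 - <<'E'
from h import *
t=mouth(.092);t[2]-=.006;go(*t,103.8)
def avg(n,k):return np.mean([imaging.camera(n).astype(float) for _ in range(k)],0)
S=avg("scene",3);T=avg("top",3);cv2.imwrite("sceneB.png",S[:,:,::-1].astype(np.uint8));cv2.imwrite("topB.png",T[:,:,::-1].astype(np.uint8))
# predict pin axis & tip pixels from TCP
o=ctrl.get_obs()["eef_pos"];l=dockR(np.load('dock.npy')[3])[:,1]
for s in(.02,.03,.05,.072):
    P=o+l*s+[0,0,.006];print(s,"top",proj("top",P).round(2),"scene",proj("scene",P).round(2))
q=proj("scene",o+l*.05+[0,0,.006]).astype(int);print("scene patch origin v,u",q[1]-12,q[0]-14);print(str(S.mean(2)[q[1]-12:q[1]+10,q[0]-14:q[0]+12].astype(int).tolist()).replace('], [','\n'))
q=proj("top",o+l*.06+[0,0,.006]).astype(int);print("top patch",q[1]-8,q[0]-12);print(str(T.mean(2)[q[1]-8:q[1]+8,q[0]-12:q[0]+12].astype(int).tolist()).replace('], [','\n'))
E
```

```text
time_s: 32.58
eef_pos: [0.662, -0.3349, 0.1016]
opening: 0.275
row [-0.11 -0.15  3.12] -0.1 | pos [ 0.662  -0.3349  0.1016] yaw 103.7 rows>= 1
0.02 top [396.89 168.35] scene [415.28 203.05]
0.03 top [394.16 168.82] scene [412.34 202.5 ]
0.05 top [388.71 169.76] scene [406.52 201.43]
0.072 top [382.7  170.79] scene [400.19 200.26]
scene patch origin v,u 189 392
[[175, 186, 188, 176, 132, 88, 71, 80, 98, 127, 137, 137, 136, 137, 137, 138, 138, 138, 139, 142, 148, 153, 154, 155, 150, 119
183, 193, 185, 163, 116, 82, 73, 82, 101, 128, 137, 139, 138, 136, 136, 138, 136, 137, 135, 136, 139, 143, 146, 149, 143, 116
198, 189, 169, 137, 99, 78, 72, 83, 103, 129, 139, 139, 137, 137, 138, 135, 136, 135, 135, 134, 135, 136, 137, 140, 134, 108
202, 180, 148, 116, 90, 76, 77, 87, 106, 130, 137, 137, 138, 138, 140, 141, 143, 141, 136, 134, 135, 134, 134, 134, 128, 98
195, 167, 133, 103, 85, 77, 76, 83, 108, 131, 138, 137, 138, 139, 147, 165, 172, 171, 159, 151, 143, 137, 135, 135, 122, 90
187, 156, 121, 92, 78, 78, 77, 83, 112, 131, 135, 136, 138, 147, 172, 206, 221, 220, 208, 198, 177, 160, 151, 1
[... 3055 characters left out ...]
133, 133, 135, 136, 136, 137, 138, 139, 139, 139, 139, 140, 140, 141, 141, 141, 141, 140, 140, 140, 139
130, 131, 133, 133, 135, 135, 136, 137, 138, 139, 139, 140, 140, 140, 139, 140, 140, 141, 141, 141, 142, 140, 140, 138
131, 132, 133, 133, 135, 136, 137, 138, 138, 139, 139, 140, 140, 139, 140, 140, 140, 140, 141, 141, 141, 141, 140, 139
132, 133, 133, 134, 135, 136, 138, 139, 139, 139, 140, 139, 140, 140, 140, 140, 141, 140, 141, 141, 141, 140, 139, 139
133, 133, 135, 135, 137, 137, 138, 139, 139, 140, 139, 140, 140, 140, 140, 140, 140, 141, 141, 141, 141, 141, 140, 139
133, 134, 135, 136, 137, 138, 139, 140, 140, 139, 139, 140, 140, 141, 140, 141, 141, 141, 141, 141, 141, 140, 140, 139]]
```

```bash
python3 -m pendant '[[0,-0.15,2,0],[0,-0.15,3.05,0],[0,-0.15,3.05,0],[0,-0.15,3.05,0]]' | grep -E "pos|force"; python3 -m pendant '[[0.5,0,0,0],[1,0,0,0],[1.5,0,0,0],[1.5,0,0,0],[1.5,0,0,0]]' | grep -E "pos|force"; python3 -c "
from h import *
t=mouth(.077);t[2]=.071;go(*t,103.8)"
```

```text
eef_pos: [0.6585, -0.3339, 0.0674]
wrist_force: [-0.3, -0.7, 0.4]
grasp_force: 59.0
eef_pos: [0.656, -0.3194, 0.0692]
wrist_force: [-0.3, -0.1, -0.2]
grasp_force: 59.0
row [-0.26  0.07 -0.18] -0.0 | pos [ 0.656  -0.3194  0.0692] yaw 103.8 rows>= 1
```

```bash
python3 -m pendant '[[0,0.06,-0.16,0],[0,0.06,-0.16,0]]' | grep -E "pos|force"; for i in 1 2 3 4; do python3 -m pendant '[[0.15,0,0,0],[0.3,0,0,0],[0.3,0,0,0]]' | grep -E "pos|wrist"; done
```

```text
eef_pos: [0.6567, -0.3201, 0.0708]
wrist_force: [0.1, 0.1, -0.2]
grasp_force: 59.0
eef_pos: [0.6555, -0.3166, 0.0701]
wrist_force: [0.9, 0.2, -0.7]
eef_pos: [0.6548, -0.3137, 0.0702]
wrist_force: [0.7, -0.2, -0.0]
eef_pos: [0.6545, -0.3115, 0.0707]
wrist_force: [1.5, -1.3, -0.1]
eef_pos: [0.6537, -0.308, 0.0707]
wrist_force: [1.6, -1.2, 1.2]
```

```bash
for i in 1 2 3 4; do python3 -m pendant '[[0.2,0,0,0],[0.4,0,0,0],[0.4,0,0,0]]' | grep -E "pos|wrist"; done
```

```text
eef_pos: [0.6526, -0.3036, 0.0703]
wrist_force: [1.5, 0.4, 2.0]
eef_pos: [0.6517, -0.2999, 0.0703]
wrist_force: [1.9, 0.3, 2.4]
eef_pos: [0.6507, -0.2961, 0.0703]
wrist_force: [1.8, -0.8, 1.7]
eef_pos: [0.6497, -0.2922, 0.0703]
wrist_force: [2.9, -0.8, 2.5]
```

```bash
python3 -m pendant '[[0.3,0.05,-0.05,0],[0.6,0.05,-0.05,0],[0.9,0.05,-0.05,0],[0.9,0.05,-0.05,0]]' | grep -E "pos|wrist"; for i in 1 2 3; do python3 -m pendant '[[0.2,0,0,0],[0.4,0,0,0],[0.4,0,0,0]]' | grep -E "pos|wrist"; done
```

```text
eef_pos: [0.6477, -0.2827, 0.0705]
wrist_force: [1.5, 0.9, 2.4]
eef_pos: [0.6468, -0.2793, 0.0705]
wrist_force: [1.1, 0.6, 0.7]
eef_pos: [0.646, -0.2756, 0.0706]
wrist_force: [1.7, -0.4, 1.9]
eef_pos: [0.645, -0.2717, 0.0707]
wrist_force: [1.1, -0.9, 1.4]
```

```bash
for i in 1 2 3 4; do python3 -m pendant '[[0.1,0,0,0],[0.2,0,0,0],[0.2,0,0,0]]' | grep -E "time|pos|wrist"; done
```

```text
time_s: 37.13
eef_pos: [0.6446, -0.27, 0.0707]
wrist_force: [1.6, -0.7, 1.7]
time_s: 37.38
eef_pos: [0.6441, -0.2681, 0.0707]
wrist_force: [-0.1, -0.8, 1.7]
time_s: 37.63
eef_pos: [0.6439, -0.2671, 0.0709]
wrist_force: [2.3, -4.1, 1.1]
time_s: 37.88
eef_pos: [0.6438, -0.267, 0.0711]
wrist_force: [2.9, -10.0, -0.6]
```

The handle is against the clevis: the pin stopped where predicted, with 10 N axial. I'll release and retreat.

```bash
python3 -m pendant '[[0,0,0,0],[0,0,0,0],[0,0,0,0],[0,0,0,0]]' 0.5 | grep -E "pos|force|open"; python3 -m pendant '[[-0.3,0,-1,0],[-0.3,0,-4,0],[-0.3,0,-8,0],[-0.3,0,-12,0],[-6,0,-14,0],[-10,-4,-14,0],[-14,-8,-14,0],[-18,-12,-14,0],[-22,-16,-14,0],[-22,-20,-14,0],[-22,-20,-14,0]]' | grep -E "time|pos|force"
python3 - <<'E'
from h import *
packs()
m=mouth()+[0,0,.005];l=dockR(np.load('dock.npy')[3])[:,1]
for n in("top","scene"):
    I=imaging.camera(n)[:,:,::-1];h=cv2.cvtColor(I,cv2.COLOR_BGR2HSV).astype(int);H,S,V=h[...,0],h[...,1],h[...,2]
    r=((H<=6)|(H>=172))&(S>120)&(V>90);k,L,s,c=cv2.connectedComponentsWithStats(r.astype(np.uint8),connectivity=4);q=proj(n,m-l*.02+[0,0,.006])
    print(n,"pin handle pred",q.round(1),[(c[j].round(1).tolist(),int(s[j,4])) for j in range(1,k) if np.linalg.norm(c[j]-q)<15 and s[j,4]>8])
    w=[I[tuple(proj(n,bar(-30)+l*y).round().astype(int)[::-1])].min() for y in np.linspace(-.045,.045,9)];print("bar px",w)
E
```

```text
eef_pos: [0.6427, -0.2634, 0.07]
wrist_force: [-0.6, -0.6, -0.1]
opening: 0.497
grasp_force: 0.0
time_s: 39.13
eef_pos: [0.5156, -0.512, 0.2113]
wrist_force: [0.6, -0.8, 0.2]
grasp_force: 0.0
1 top pred [283.16 184.87] [([284.18, 188.7], 44)]
scene pred [309.4  188.22] [([308.37, 190.03], 59)]
2 top pred [300.59 181.87] [([301.71, 185.76], 41)]
scene pred [324.39 191.07] [([323.29, 192.95], 59)]
3 top pred [317.97 178.88] [([317.49, 174.59], 41), ([318.87, 182.64], 47)]
scene pred [339.88 194.02] [([338.8, 195.78], 64)]
4 top pred [335.29 175.9 ] [([336.04, 179.72], 46)]
scene pred [355.91 197.07] [([355.16, 199.27], 62)]
5 top pred [352.55 172.92] [([352.96, 176.78], 45)]
scene pred [372.5  200.22] [([371.62, 202.34], 65)]
top pin handle pred [382.4 172.5] [([382.5, 172.8], 65)]
bar px [np.uint8(235), np.uint8(227), np.uint8(234), np.uint8(223), np.uint8(233), np.uint8(224), np.uint8(235), np.uint8(222), np.uint8(235)]
scene pin handle pred [400.1 205.5] [([398.9, 207.4], 59)]
bar px [np.uint8(210), np.uint8(213), np.uint8(227), np.uint8(219), np.uint8(219), np.uint8(208), np.uint8(211), np.uint8(212), np.uint8(221)]
```

The bar lies across the packs, all five labels are consistent, and the pin handle sits at the clevis. Handing in.

```bash
python3 -c "
from bench import workorder
print(workorder.hand_in())"
```

```text
the job is handed in; nothing more can be done
None
```

The job is handed in at about 39 s: spare packs are seated in bays 3 and 5, the keeper is shut on its stop and the lock pin is in until its handle meets the clevis; I got no verdict back.

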